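# Gang battens in the rack jig

## Task

Pull open the top drawer of the small wooden chest, take out every batten lying in it and, with the jaw of the jig wound back far enough to make room, lay them side by side on the bed of the jig, flat on the bed, each with one end pushed flush against the end stop. Then wind the spoked wheel clockwise, spoke by spoke, until the jaw grips the whole row firmly against the fence, so that all can be trimmed in one cut, and push the drawer fully shut. Leave the other things on the bench where they lie.

Things in the scene. Friction and masses are not known exactly. Their poses are not given: they have to be found in the camera images.
- chest: two-drawer wooden chest, 203 deep x 210 wide x 130 mm high, fixed on the bench. Origin: centre of its underside; its drawers open along its own -x; y runs along its width. A roll of tape and a pencil lie fixed on its top (up to 19 mm above it, on the rear half)
- chest_drawer0 (a joint): top drawer, m: 0 shut, 0.136 fully open (end of its slide). Slides easily (1 N) along the chest's -x and stays where left. Tray inside: 168 mm wide, 158 mm long, walls 10 mm above its floor (its front panel stands 40 mm above it); the floor is 75 mm above the bench. Fully open, the front 130 mm of it are clear of the chest
- chest_drawer0_handle (a point): middle of the top drawer's bar handle: steel bar 11 mm thick, 105 mm long, level along the chest's y, 35 mm in front of the drawer's face, about 95 mm above the bench (35 mm below the chest's top). It can be pinched from above with the fingers closing along the chest's x
- batten_a: pine batten 85 mm long, 22 x 22 mm square (any of its four sides may lie down). Origin: its centre; x along its length. At the start it lies in the top drawer along the chest's x, if present. Two of the three battens or all three are there; an absent one reads None all along
- batten_b: pine batten 100 mm long, 22 x 22 mm, otherwise like batten_a; the battens lie about 50 mm apart in the drawer, in any order
- batten_c: pine batten 115 mm long, 22 x 22 mm, otherwise like batten_a
- jig: ganging jig fixed on the bench: plywood bed 227 (x) x 150 (y) x 15 mm thick. Origin: centre of its underside. Fence along its +x edge, end stop along its -y edge (both 17 mm thick, standing 12 mm above the bed), sliding jaw and spoked wheel on the -x half; the jaw's rack bar, at y = 0, sticks out up to 30 mm beyond the -x edge when the jaw is drawn back
- jig_corner (a point): inner corner of fence and end stop, on the bed's upper face (15 mm above the bench); axes as the jig's. Battens lie at -x (away from the fence) and +y (away from the stop) of it, lengthwise along y: flush when the centre has y = half the length here; pressed together, the row stands at x = -11, -33, -55 mm, in any order. Faces: stop 112 mm in x, fence 150 mm in y
- jaw (a joint): jaw's travel towards the fence, m: 0 drawn fully back (pad face then 107 mm from the fence), 0.087 at most; at the start it stands wound in, 55 to 75 mm. Jaw and pad stand 13 mm above the bed, and reach from the end stop to about 83 mm from it. The pinion under the wheel drives the jaw: 14 mm per radian
- pad (a joint): spring-loaded rubber-faced pad on the jaw, m: 0 relaxed, 0.004 pressed fully in; 2.5 N per mm. It grips firmly when pressed in by 1.2 mm or more; the wheel's friction keeps it so when let go
- star_wheel (a joint): wheel's turn, rad: 0 with the jaw fully back, about 4 to 5.3 at the start, growing clockwise seen from above, which drives the jaw towards the fence; 6.2 at most. It needs about 0.2 N m to turn, up to 0.34 N m against the pressed pad, and stays where left
- wheel_hub (a point): wheel centre, at the height of its four level spokes (74 mm above the bench); turns with it, the spokes lying midway between its x and y axes (which are the jig's when the joint reads 0). Spokes: rods 8 mm thick, 90 degrees apart, with black balls 16 mm thick 47 mm from the axis. Hub 30 mm wide, 12 mm above the spokes. Free below the spokes down to 47 mm above the bench
- bearing: ball bearing, 42 mm wide, 15 high; bystander
- spark_plug: spark plug lying, 66 mm long, 21 high; bystander
- tape_measure: tape measure, 71 x 82 x 33 mm; bystander
- spanner_3: spanner lying, 137 mm long, 4 high; bystander

How it is judged (in metres and radians):
On the way, in this order (a step that is already met when the one before it is completed fails the run):
1. the top drawer is pulled open, at least 100 mm (value of joint chest_drawer0 above 0.1 m), for 0.2 s.
2. all battens lie in the jig with an end flush against the end stop, and the jaw grips them against the fence (y of batten_a in the frame of jig_corner between 0.04 and 0.0455 m and x of batten_a in the frame of jig_corner between -0.07 and -0.007 m and z of batten_a in the frame of jig_corner between 0.007 and 0.015 m and angle between the x axis of each of batten_a, batten_b, batten_c and the y axis of jig_corner, either way round below 0.04 rad and y of batten_b in the frame of jig_corner between 0.0475 and 0.053 m and x of batten_b in the frame of jig_corner between -0.07 and -0.007 m and z of batten_b in the frame of jig_corner between 0.007 and 0.015 m and y of batten_c in the frame of jig_corner between 0.055 and 0.0605 m and x of batten_c in the frame of jig_corner between -0.07 and -0.007 m and z of batten_c in the frame of jig_corner between 0.007 and 0.015 m and value of joint pad above 0.0012 m), for 0.3 s.
At the end, for the whole second after the job is handed in: every batten lies on the bed between jaw and fence, square within 0.04 rad, one end within 2.5 mm of the end stop, all at rest; the jaw's pad is pressed in by at least 1.2 mm by the row; the top drawer is shut to within 6 mm (all of step 2 and value of joint chest_drawer0 below 0.006 m and linear speed of each of batten_a, batten_b, batten_c below 0.01 m/s); the robot touches nothing.
It fails at once if the bearing is moved more than 30 mm (distance of bearing from where it was at the start of the episode above 0.03 m).
It fails at once if the spark plug is moved more than 30 mm (distance of spark_plug from where it was at the start of the episode above 0.03 m).
It fails at once if the tape measure is moved more than 30 mm (distance of tape_measure from where it was at the start of the episode above 0.03 m).
It fails at once if the spanner is moved more than 30 mm (distance of spanner_3 from where it was at the start of the episode above 0.03 m).
Of batten_a, batten_b, batten_c only 2 to 3 are there at a start; the rules pass over those that are not, and their reading is None.
At some moment in a run one of batten_a, batten_b, batten_c may be knocked a few centimetres aside while the robot is not near it.
Once in a run the grip may slacken for a moment while it holds something.
It also fails if it takes over 210 s, if anything falls off the work surface, if the arm or the gripper's body presses on something with over 40 N, if the wrist force passes 120 N, or if a joint passes its speed limit or range.

## Robot

A 6-joint arm with a two-finger parallel gripper is mounted at the origin on the work surface; the furniture and walls round the work are solid. World frame = base frame: x ahead of the robot, y to its left, z up, the work surface at z = 0. Lengths are in m, angles in degrees, forces in N, time in s.
With the tool pointing down it reaches from about 0.35 to 0.875 m from the base axis. Payload 4.2 kg.
Tool frame: the origin (TCP) lies between the finger pads; the fingertips stand 17 mm ahead of it and the grasp point (between the pads) lies 2 mm behind it; z points along the fingers, y is the line along which they close (so a half turn about z gives the same grasp; the last joint's range is limited). The gripper opens to 87 mm and grips with 3 to 60 N. Pads are 19 mm wide; open, the fingers measure 117 mm over their backs; the gripper's body (75 mm by 190 mm) begins 51 mm behind the grasp point.
Start: joints at [85.978, 22.042, 0.453, 0, -68.411, -14.817], TCP at [0.202, 0.592, 0.24] pointing down, gripper open.
Joint ranges: [-179.83, 179.83], [-69.29, 118.12], [-61.27, 80.66], [-181.25, 117.63], [-171.15, -9.14], [-177.46, 177.46]. Speed limits (degrees/s): [159.86, 159.86, 180, 180, 180, 180].

## Interface

Orientations are given as a 3x3 rotation matrix whose columns are the frame's x, y, z axes.
In Python, from station import r gives the robot as it stands.
- The arm moves only by the tool servo_tool, never from a script. Its argument "targets" is a list of rows, each a list of 5 numbers: the shift along the world's x, y, z in units of 30 mm (1.0 is 30 mm), then the turn about the world's z in rad, then the finger opening in mm, from 0 to 87. In form: [[x, y, z, turn, gripper], ...]. A call has exactly 5 rows; each row is the pose to reach, as a shift and turn from the pose commanded when the call began; what a row does not reach only later rows make up. A row lasts 1/12 s, in which the tool goes at most 41.7 mm and 7.16 degrees, less where a joint would pass 70% of its speed; a pose out of reach is approached as far as the arm can. A call with a gripper value outside its range is refused whole. The fingers move at their own pace and stop on an object; the grip force is fixed at half the most. Time passes only in rows, so rows that repeat a pose let the fingers close, or fill a call up. It gives the time, the measured TCP pose, the force, the opening and the grip force at its end, in the units of the state.
- r.sense(): the state, without advancing time (a new reading comes with each control period).
- r.capture(name): name is "scene" or "top"; returns a dict with "pixels" (384x512x3 uint8, red, green, blue), "fx", "fy", "cx", "cy" (pixels), "dist_coeffs" ([k1, k2, p1, p2, k3] as OpenCV has them; the pictures are not rectified), "world_from_camera" (4x4, takes a point from camera to world coordinates). Camera axes: x right, y down, z forward; pixel columns grow to the right and rows downward; lengths in m; the calibration is good to about 2 mm. A picture is of the moment at which its call begins. There is no depth.
- r.finish_job(): hands the job in; it is judged then, once.
The state is a dict: "time_s": time; "joints": joint angles; "joint_velocities": joint speeds; "effort": joint torques, N m; "tcp_pos": TCP position; "ee_rot": TCP orientation; "wrist_force": force on the tool from outside, world axes, zero at the start; "moment": the same for the moment, N m; "gripper_width": opening from 0.0 (shut) to 1.0 (fully open); "gripper_force": force on a finger pad.
Only numpy, scipy, OpenCV 4.12 (cv2) and the standard library are available. Lean on these libraries where they do the work, as an engineer would, in place of code of your own. Each camera call takes 0.05 s, during which the arm holds its last target. There are 200 camera calls.

## Working session

There is one attempt and no reset: what is moved stays moved. The work goes in short steps, Python scripts to look and compute and a tool call to move; the robot and the scene stay as the last step left them, time stands still between calls to the robot, and variables do not carry over. Pictures are saved under pics/ and viewed, at most 14 in all, crops included, and the job is handed in when it is done.

Besides the shell and the picture viewer there is one more tool, called after "Call:" as a command line: name --pt "numbers of a row" for each row, then --argument value for the rest. servo_tool: Moves the arm, as the interface text tells. Its arguments: {"type":"object","properties":{"targets":{"type":"array","items":{"type":"array","items":{"type":"number"}}}},"required":["targets"]}

```bash
mkdir -p pics; ls
cat > h.py <<'E'
import numpy as np, cv2
from station import r
def cap(name, save=None):
    c=r.capture(name); 
    if save: cv2.imwrite('pics/'+save+'.png', c['pixels'][:,:,::-1])
    return c
def ray(c,uv):
    K=np.array([[c['fx'],0,c['cx']],[0,c['fy'],c['cy']],[0,0,1.]])
    p=cv2.undistortPoints(np.array(uv,float).reshape(-1,1,2),K,np.array(c['dist_coeffs'],float)).reshape(-1,2)
    T=np.array(c['world_from_camera']); d=np.c_[p,np.ones(len(p))]@T[:3,:3].T
    return T[:3,3],d
def onz(c,uv,z):
    o,d=ray(c,uv); return o+d*((z-o[2])/d[:,2])[:,None]
def proj(c,P):
    T=np.linalg.inv(np.array(c['world_from_camera']))
    K=np.array([[c['fx'],0,c['cx']],[0,c['fy'],c['cy']],[0,0,1.]])
    return cv2.projectPoints(np.array(P,float).reshape(-1,1,3),cv2.Rodrigues(T[:3,:3])[0],T[:3,3],K,np.array(c['dist_coeffs'],float))[0].reshape(-1,2)
E
python3 - <<'E'
from h import *
import pickle
for n in('scene','top'):
    c=cap(n,n+'0'); pickle.dump(c,open(n+'0.pkl','wb')); print(n,np.round(c['world_from_camera'],3).tolist(),c['fx'])
s=r.sense();print(s['time_s'],s['tcp_pos'],np.round(s['ee_rot'],3).tolist(),s['gripper_width'])
E
```

```text
pics
scene [[0.503, -0.49, 0.712, -0.257], [-0.864, -0.271, 0.424, -0.473], [-0.015, -0.829, -0.56, 0.702], [0.0, 0.0, 0.0, 1.0]] 413.98044256923555
top [[0.016, -0.998, 0.063, 0.464], [-1.0, -0.015, 0.023, -0.021], [-0.022, -0.063, -0.998, 0.963], [0.0, 0.0, 0.0, 1.0]] 370.2594471799488
0.1 [0.20160871 0.59102277 0.23854086] [[0.946, -0.323, -0.001], [-0.323, -0.946, -0.002], [0.0, 0.002, -1.0]] 0.998761360863413
```

View pics/scene0.png

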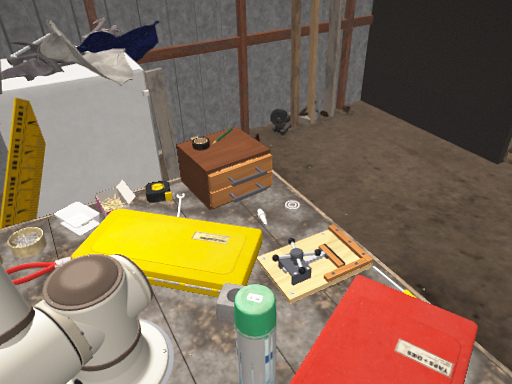

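View pics/top0.png

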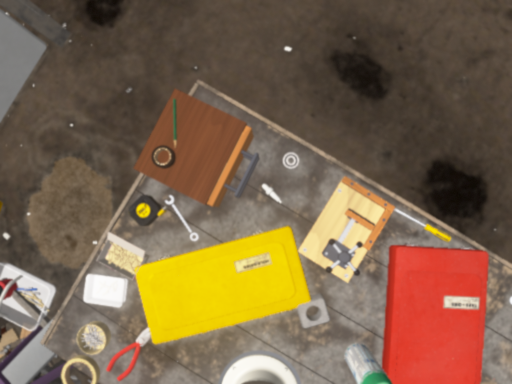

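The scene view shows the chest around (225,165) and the jig around (315,262). In the top view the chest is at (195,148), its handle at (245,175), and the jig at (347,230). I'll enlarge both.

Run:
```python
import cv2,numpy as np
a=cv2.imread('pics/top0.png');b=cv2.imread('pics/scene0.png')
f=lambda im,x,y,w,h:cv2.resize(im[y:y+h,x:x+w],(400,300),interpolation=cv2.INTER_CUBIC)
cv2.imwrite('pics/z0.png',np.vstack([np.hstack([f(a,130,85,160,120),f(a,290,170,120,120)[:, :]]),np.hstack([f(b,170,115,120,90),f(b,250,215,128,96)])]))
```

```text
(no output)
```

View pics/z0.png

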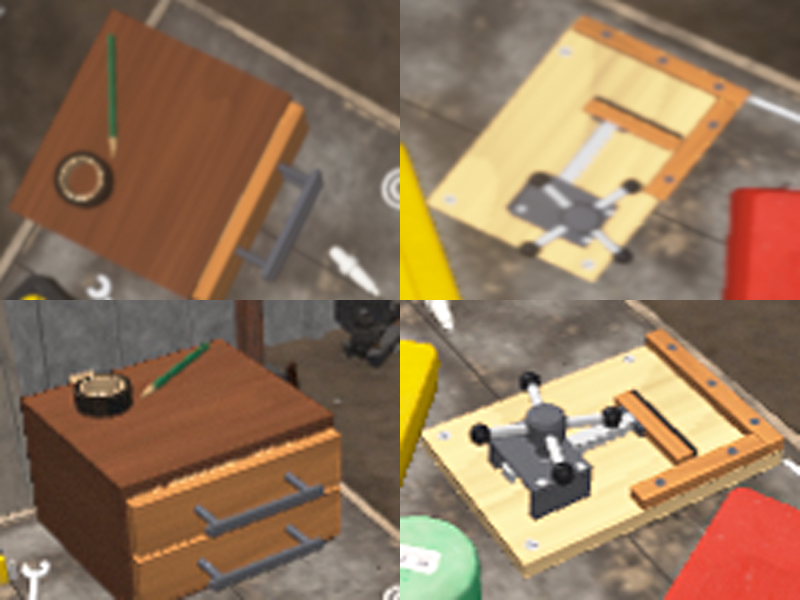

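```bash
cat >> h.py <<'E'
def fit(P,W):
    # rigid 2D fit model P -> world W
    P=np.array(P,float);W=np.array(W)[:,:2];p0=P.mean(0);w0=W.mean(0)
    a=P-p0;b=W-w0; th=np.arctan2((a[:,0]*b[:,1]-a[:,1]*b[:,0]).sum(),(a*b).sum())
    R=np.array([[np.cos(th),-np.sin(th)],[np.sin(th),np.cos(th)]]); t=w0-R@p0
    return R,t,th,(P@R.T+t-W)*1000
E
python3 - <<'E'
from h import *
import pickle
c={n:pickle.load(open(n+'0.pkl','rb')) for n in('scene','top')}
jm=[(.1135,.075),(.1135,-.075),(-.1135,.075),(-.1135,-.075)]; z=[.027,.027,.015,.015]
jp={'top':[(344,176),(394.4,208),(299,251.2),(348.5,283.2)],'scene':[(330,225.2),(372.2,259.8),(257,257.6),(290.6,299.8)]}
# chest: FL? order: back-a, back-b, front-a, front-b (a = nearer y+)
cp={'top':[(174.8,89),(134,168),(246,123.8),(206.8,203.8)],'scene':[(236.6,127),(176.6,144.4),(271.4,154),(208.4,171.1)]}
hp={'top':[(257.2,155),(238,195)],'scene':[(266.6,172),(233,182.5)]}
for n in c:
    W=np.array([onz(c[n],[p],zz)[0] for p,zz in zip(jp[n],z)]); f=fit(jm,W); print(n,'jig t',f[1].round(4),'th',f[2].round(4),f[3].round(1).tolist()); print(W.round(3).tolist())
    W=onz(c[n],cp[n],.13); print('chest',W.round(4).tolist(),[np.linalg.norm(W[i]-W[j]).round(4) for i,j in((0,1),(2,3),(0,2),(1,3))])
    f=fit([(.1015,-.105),(.1015,.105),(-.1015,-.105),(-.1015,.105)],W); print(' t',f[1].round(4),f[2].round(4),f[3].round(1).tolist())
    W=onz(c[n],hp[n],.1005); print('handle',W.round(4).tolist(),W.mean(0).round(4))
E
```

```text
scene jig t [ 0.4208 -0.2157] th -0.5334 [[7.1, -2.9], [1.6, -0.1], [-4.0, 2.7], [-4.6, 0.3]]
[[0.55, -0.206, 0.027], [0.479, -0.338, 0.027], [0.365, -0.096, 0.015], [0.29, -0.223, 0.015]]
chest [[0.7445, 0.1985, 0.13], [0.5598, 0.2906, 0.13], [0.6437, 0.0173, 0.13], [0.4822, 0.1193, 0.13]] [np.float64(0.2064), np.float64(0.191), np.float64(0.2074), np.float64(0.1881)]
 t [0.6076 0.1564] 1.0806 [[3.5, -2.0], [2.9, 4.8], [8.7, 0.1], [-15.1, -3.0]]
handle [[0.5944, 0.0054, 0.1005], [0.5046, 0.0579, 0.1005]] [0.5495 0.0316 0.1005]
top jig t [ 0.4237 -0.2163] th -0.5366 [[0.1, -1.7], [2.8, -2.2], [-2.6, 3.1], [-0.2, 0.8]]
[[0.56, -0.208, 0.027], [0.48, -0.337, 0.027], [0.367, -0.097, 0.015], [0.288, -0.224, 0.015]]
chest [[0.7474, 0.2042, 0.13], [0.561, 0.2929, 0.13], [0.6659, 0.0362, 0.13], [0.4815, 0.1215, 0.13]] [np.float64(0.2064), np.float64(0.2032), np.float64(0.1867), np.float64(0.1889)]
 t [0.614  0.1637] 1.1302 [[4.8, 6.5], [1.3, 7.4], [-0.3, -9.1], [-5.8, -4.8]]
handle [[0.5987, 0.0104, 0.1005], [0.5039, 0.0537, 0.1005]] [0.5513 0.0321 0.1005]
```

Call:
servo_tool --pt "2.9 -4.65 0 -0.028 22" --pt "2.9 -4.65 0 -0.028 22" --pt "2.9 -4.65 0 -0.028 22" --pt "2.9 -4.65 0 -0.028 22" --pt "2.9 -4.65 0 -0.028 22"

```text
time_s: 0.52
tcp_pos: [0.2905, 0.4464, 0.2394]
ee_rot: [[0.935, -0.354, -0.001], [-0.354, -0.935, -0.003], [-0.0, 0.003, -1.0]]
wrist_force: [-0.5, 0.7, 0.1]
gripper_width: 0.706
gripper_force: 0.0
```

Call:
servo_tool --pt "2.9 -4.65 0 -0.028 22" --pt "2.9 -4.65 0 -0.028 22" --pt "2.9 -4.65 0 -0.028 22" --pt "2.9 -4.65 0 -0.028 22" --pt "2.9 -4.65 0 -0.028 22"

```text
time_s: 0.93
tcp_pos: [0.3772, 0.3077, 0.2393]
ee_rot: [[0.925, -0.381, -0.001], [-0.381, -0.925, -0.002], [-0.0, 0.002, -1.0]]
wrist_force: [0.4, 0.6, 0.2]
gripper_width: 0.328
gripper_force: 0.0
```

Call:
servo_tool --pt "2.9 -4.65 0 -0.028 22" --pt "2.9 -4.65 0 -0.028 22" --pt "2.9 -4.65 0 -0.028 22" --pt "2.9 -4.65 0 -0.028 22" --pt "2.9 -4.65 0 -0.028 22"

```text
time_s: 1.35
tcp_pos: [0.4647, 0.1687, 0.2391]
ee_rot: [[0.913, -0.407, -0.001], [-0.407, -0.913, -0.001], [-0.0, 0.002, -1.0]]
wrist_force: [-0.6, 0.5, 0.0]
gripper_width: 0.254
gripper_force: 0.0
```

Call:
servo_tool --pt "2.9 -4.65 -1 -0.028 22" --pt "2.9 -4.65 -1 -0.028 22" --pt "2.9 -4.65 -1 -0.028 22" --pt "2.9 -4.65 -1 -0.028 22" --pt "2.9 -4.65 -1 -0.028 22"

```text
time_s: 1.77
tcp_pos: [0.5514, 0.0291, 0.207]
ee_rot: [[0.902, -0.432, -0.003], [-0.432, -0.902, -0.002], [-0.002, 0.003, -1.0]]
wrist_force: [-0.5, 0.3, -0.1]
gripper_width: 0.254
gripper_force: 0.0
```

Call:
servo_tool --pt "0 0.1 -1 0 22" --pt "0 0.1 -2 0 22" --pt "0 0.1 -2.8 0 22" --pt "0 0.1 -2.8 0 22" --pt "0 0.1 -2.8 0 22"

```text
time_s: 2.18
tcp_pos: [0.5493, 0.0368, 0.1247]
ee_rot: [[0.905, -0.426, -0.003], [-0.426, -0.905, -0.001], [-0.002, 0.002, -1.0]]
wrist_force: [0.6, 0.4, 1.6]
gripper_width: 0.25
gripper_force: 0.0
```

Call:
servo_tool --pt "0 0 -0.2 0 22" --pt "0 0 -0.4 0 22" --pt "0 0 -0.6 0 22" --pt "0 0 -0.8 0 22" --pt "0 0 -0.95 0 22"

```text
time_s: 2.6
tcp_pos: [0.5497, 0.0366, 0.0968]
ee_rot: [[0.904, -0.427, 0.0], [-0.427, -0.904, 0.0], [0.0, -0.0, -1.0]]
wrist_force: [-0.0, -0.3, -0.4]
gripper_width: 0.251
gripper_force: 0.0
```

Call:
servo_tool --pt "0 0 0 0 3" --pt "0 0 0 0 3" --pt "0 0 0 0 3" --pt "0 0 0 0 3" --pt "0 0 0 0 3"

```text
time_s: 3.02
tcp_pos: [0.55, 0.0366, 0.0971]
ee_rot: [[0.904, -0.427, 0.001], [-0.427, -0.904, 0.0], [0.0, -0.001, -1.0]]
wrist_force: [1.0, 0.1, -1.9]
gripper_width: 0.116
gripper_force: 30.0
```

Call:
servo_tool --pt "-0.185 -0.39 0 0 3" --pt "-0.37 -0.78 0 0 3" --pt "-0.555 -1.17 0 0 3" --pt "-0.74 -1.56 0 0 3" --pt "-0.925 -1.95 0 0 3"

```text
time_s: 3.43
tcp_pos: [0.5213, -0.0233, 0.0971]
ee_rot: [[0.904, -0.427, 0.0], [-0.427, -0.904, 0.0], [0.0, -0.0, -1.0]]
wrist_force: [0.8, 1.1, -2.1]
gripper_width: 0.117
gripper_force: 30.0
```

Call:
servo_tool --pt "-0.185 -0.39 0 0 3" --pt "-0.37 -0.78 0 0 3" --pt "-0.555 -1.17 0 0 3" --pt "-0.74 -1.56 0 0 3" --pt "-0.93 -1.97 0 0 3"

```text
time_s: 3.85
tcp_pos: [0.4932, -0.0823, 0.0971]
ee_rot: [[0.904, -0.427, -0.001], [-0.427, -0.904, 0.0], [-0.001, 0.0, -1.0]]
wrist_force: [-1.0, 3.1, 0.5]
gripper_width: 0.113
gripper_force: 30.0
```

Call:
servo_tool --pt "0 0 0 0 3" --pt "0 0 0 0 3" --pt "0 0 0 0 22" --pt "0 0 0 0 22" --pt "0 0 0 0 22"

```text
time_s: 4.27
tcp_pos: [0.4947, -0.0808, 0.0972]
ee_rot: [[0.905, -0.426, 0.001], [-0.426, -0.905, -0.0], [0.001, -0.0, -1.0]]
wrist_force: [-0.7, 0.2, -0.9]
gripper_width: 0.224
gripper_force: 0.0
```

Call:
servo_tool --pt "0 0 1 0 30" --pt "0 0 2 0 40" --pt "0 0 3.4 0 40" --pt "0 0 4.7 0 40" --pt "0 0 5 0 44"

```text
time_s: 4.68
tcp_pos: [0.4979, -0.0809, 0.2544]
ee_rot: [[0.905, -0.425, 0.014], [-0.425, -0.905, -0.001], [0.013, -0.005, -1.0]]
wrist_force: [1.1, 1.2, 0.9]
gripper_width: 0.469
gripper_force: 0.0
```

Call:
servo_tool --pt "-0.6 1.2 0 0 44" --pt "-1.2 2.4 0 0 44" --pt "-1.8 3.6 0 0 44" --pt "-2.4 4.8 0 0 44" --pt "-3 6 0 0 44"

```text
time_s: 5.1
tcp_pos: [0.4032, 0.1006, 0.2473]
ee_rot: [[0.904, -0.427, 0.001], [-0.427, -0.904, 0.001], [0.001, -0.001, -1.0]]
wrist_force: [1.3, 0.9, -0.4]
gripper_width: 0.505
gripper_force: 0.0
```

Call:
servo_tool --pt "-0.6 1.2 0 0 44" --pt "-1.2 2.4 0 0 44" --pt "-1.8 3.6 0 0 44" --pt "-2.4 4.8 0 0 44" --pt "-3 6 0 0 44"

```text
time_s: 5.52
tcp_pos: [0.3126, 0.281, 0.2475]
ee_rot: [[0.905, -0.425, 0.001], [-0.425, -0.905, 0.002], [0.0, -0.002, -1.0]]
wrist_force: [1.1, 0.5, 0.5]
gripper_width: 0.509
gripper_force: 0.0
```

Run:
```python
from h import *
import pickle
c={}
for n in('scene','top'):
    c[n]=cap(n,n+'1'); pickle.dump(c[n],open(n+'1.pkl','wb'))
print(np.round(r.sense()['joints'],1), r.sense()['tcp_pos'])
a=cv2.imread('pics/top1.png');b=cv2.imread('pics/scene1.png')
f=lambda im,x,y,w,h:cv2.resize(im[y:y+h,x:x+w],(400,300),interpolation=cv2.INTER_CUBIC)
cv2.imwrite('pics/z1.png',np.vstack([np.hstack([f(a,180,110,120,90),f(a,290,170,120,120)]),np.hstack([f(b,190,140,120,90),f(b,250,215,128,96)])]))
```

```text
[ 64.5   1.3 -25.3   0.  -63.3   0.7] [0.31233067 0.28371413 0.24736625]
```

View pics/z1.png

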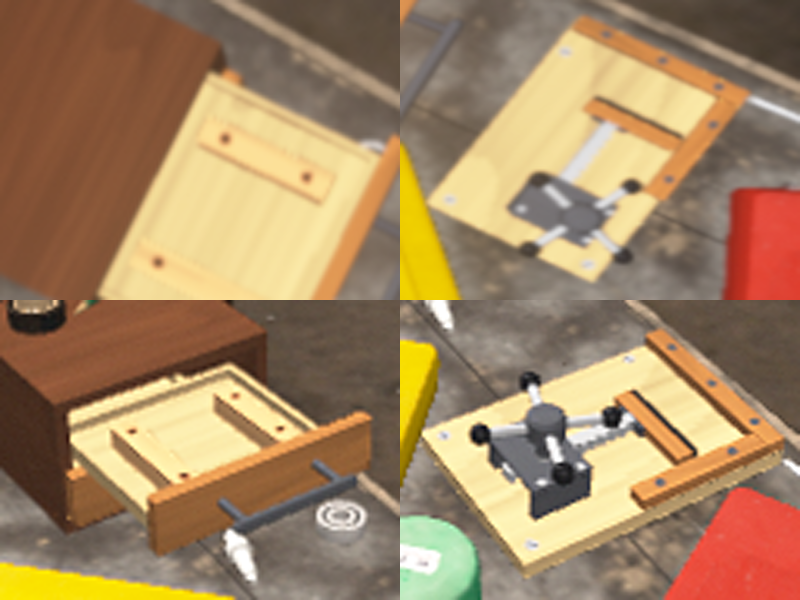

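The open drawer holds two battens. In the top crop one runs from (200,135) to (330,188) and the other starts at (135,250); the scene view shows no third. The jaw is wound in and the wheel's four balls are clearly visible, so I'll compute the hub and the spoke angles.

Run:
```python
from h import *
import pickle
c={n:pickle.load(open(n+'1.pkl','rb')) for n in('scene','top')}
bp={'top':[(332,242),(359.6,244.8),(356.6,272.4),(328.4,269.2)],'scene':[(291.6,240.9),(317.8,252.4),(301.8,270.4),(275.6,257.6)]}
for n in c:
    W=onz(c[n],bp[n],.074)[:,:2]; m=W.mean(0); d=W-m
    print(n,m.round(4),np.linalg.norm(d,axis=1).round(4),np.degrees(np.arctan2(d[:,1],d[:,0])).round(1))
# jaw pad & rays
a=cv2.imread('pics/top1.png');b=cv2.imread('pics/scene1.png')
f=lambda im,x,y,w,h:cv2.resize(im[y:y+h,x:x+w],(800,600)if 0 else (560,440),interpolation=cv2.INTER_CUBIC)
cv2.imwrite('pics/z2.png',f(a,200,120,112,88))
```

```text
scene [ 0.3615 -0.2001] [0.0473 0.0477 0.0472 0.047 ] [  39.8  -50.6 -141.1  129.4]
top [ 0.3607 -0.2001] [0.0461 0.0472 0.0468 0.0474] [  39.7  -51.1 -140.1  128. ]
```

View pics/z2.png

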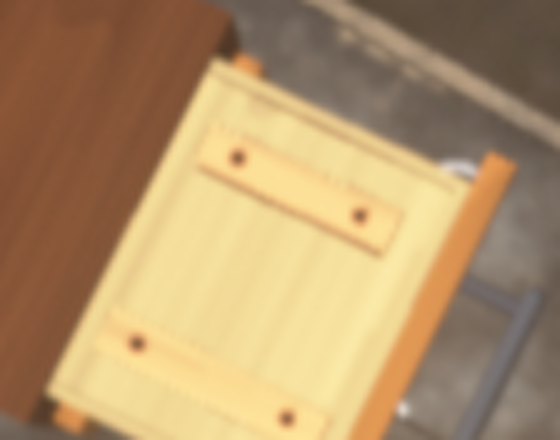

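Call:
servo_tool --pt "0.3 -0.8 0 -0.12 52" --pt "0.6 -1.6 0 -0.24 52" --pt "0.9 -2.4 0 -0.36 52" --pt "1.2 -3.2 0 -0.48 52" --pt "1.46 -3.9 0 -0.6 52"

```text
time_s: 6.03
tcp_pos: [0.3581, 0.1606, 0.2471]
ee_rot: [[0.501, -0.866, 0.0], [-0.866, -0.501, 0.0], [-0.0, -0.0, -1.0]]
wrist_force: [1.0, 0.1, 0.4]
gripper_width: 0.592
gripper_force: 0.0
```

Call:
servo_tool --pt "0.3 -0.8 0 -0.12 52" --pt "0.6 -1.6 0 -0.24 52" --pt "0.9 -2.4 0 -0.36 52" --pt "1.2 -3.2 0 -0.48 52" --pt "1.46 -3.9 0 -0.6 52"

```text
time_s: 6.45
tcp_pos: [0.402, 0.0433, 0.2472]
ee_rot: [[-0.076, -0.997, 0.001], [-0.997, 0.076, 0.0], [-0.0, -0.001, -1.0]]
wrist_force: [-0.4, -0.5, 0.1]
gripper_width: 0.598
gripper_force: 0.0
```

Call:
servo_tool --pt "-0.13 -0.83 0 -0.12 52" --pt "-0.26 -1.66 0 -0.24 52" --pt "-0.39 -2.5 0 -0.36 52" --pt "-0.52 -3.33 0 -0.48 52" --pt "-0.65 -4.17 0 -0.6 52"

```text
time_s: 6.87
tcp_pos: [0.3819, -0.0815, 0.2472]
ee_rot: [[-0.625, -0.78, 0.001], [-0.78, 0.625, 0.0], [-0.001, -0.001, -1.0]]
wrist_force: [0.4, -0.1, 0.7]
gripper_width: 0.601
gripper_force: 0.0
```

Call:
servo_tool --pt "-0.13 -0.83 0 -0.12 52" --pt "-0.26 -1.66 0 -0.24 52" --pt "-0.39 -2.5 0 -0.36 52" --pt "-0.52 -3.33 0 -0.48 52" --pt "-0.65 -4.17 0 -0.6 52"

```text
time_s: 7.28
tcp_pos: [0.3623, -0.2067, 0.2472]
ee_rot: [[-0.957, -0.291, 0.001], [-0.291, 0.957, -0.0], [-0.001, -0.0, -1.0]]
wrist_force: [0.3, 0.3, 0.0]
gripper_width: 0.6
gripper_force: 0.0
```

Call:
servo_tool --pt "0 0 0 -0.12 52" --pt "0 0 -0.5 -0.24 52" --pt "0 0 -1 -0.36 52" --pt "0 0 -1.5 -0.4 52" --pt "0 0 -2 -0.4 52"

```text
time_s: 7.7
tcp_pos: [0.3626, -0.2056, 0.1865]
ee_rot: [[-0.995, 0.101, 0.001], [0.101, 0.995, -0.0], [-0.001, 0.0, -1.0]]
wrist_force: [0.7, 0.2, -0.5]
gripper_width: 0.598
gripper_force: 0.0
```

Call:
servo_tool --pt "0 0 0 0 52" --pt "0 0 0 0 52" --pt "0 0 0 0 52" --pt "0 0 0 0 52" --pt "0 0 0 0 52"

```text
time_s: 8.12
tcp_pos: [0.3633, -0.2054, 0.188]
ee_rot: [[-0.995, 0.099, 0.002], [0.099, 0.995, -0.0], [-0.002, -0.0, -1.0]]
wrist_force: [-0.1, 0.1, -0.1]
gripper_width: 0.594
gripper_force: 0.0
```

Call:
servo_tool --pt "-0.08 0.18 -0.7 0 52" --pt "-0.08 0.18 -1.4 0 52" --pt "-0.08 0.18 -2.1 0 52" --pt "-0.08 0.18 -2.5 0 52" --pt "-0.08 0.18 -2.5 0 52"

```text
time_s: 8.53
tcp_pos: [0.3589, -0.1996, 0.1104]
ee_rot: [[-0.995, 0.099, -0.004], [0.099, 0.995, 0.001], [0.005, 0.0, -1.0]]
wrist_force: [0.9, 0.2, 0.5]
gripper_width: 0.597
gripper_force: 0.0
```

Call:
servo_tool --pt "0 0 -0.25 0 52" --pt "0 0 -0.5 0 52" --pt "0 0 -0.75 0 52" --pt "0 0 -1.0 0 52" --pt "0 0 -1.2 0 52"

```text
time_s: 8.95
tcp_pos: [0.3603, -0.1999, 0.0755]
ee_rot: [[-0.995, 0.099, 0.0], [0.099, 0.995, 0.0], [-0.0, 0.0, -1.0]]
wrist_force: [-0.4, -0.2, 0.0]
gripper_width: 0.596
gripper_force: 0.0
```

Call:
servo_tool --pt "0 0 0 0.06 52" --pt "0 0 0 0.12 52" --pt "0 0 0 0.2 52" --pt "0 0 0 0.28 52" --pt "0 0 0 0.36 52"

```text
time_s: 9.37
tcp_pos: [0.3618, -0.1995, 0.0759]
ee_rot: [[-0.965, -0.26, 0.004], [-0.26, 0.965, 0.001], [-0.004, -0.0, -1.0]]
wrist_force: [2.4, 4.6, -0.9]
gripper_width: 0.599
gripper_force: 4.1
```

Call:
servo_tool --pt "0 0 0 0.11 52" --pt "0 0 0 0.22 52" --pt "0 0 0 0.33 52" --pt "0 0 0 0.44 52" --pt "0 0 0 0.55 52"

```text
time_s: 9.78
tcp_pos: [0.362, -0.1992, 0.0759]
ee_rot: [[-0.686, -0.728, 0.004], [-0.728, 0.686, 0.001], [-0.003, -0.002, -1.0]]
wrist_force: [3.1, 5.8, -0.6]
gripper_width: 0.597
gripper_force: 4.3
```

Call:
servo_tool --pt "0 0 0 0.11 52" --pt "0 0 0 0.22 52" --pt "0 0 0 0.33 52" --pt "0 0 0 0.44 52" --pt "0 0 0 0.55 52"

```text
time_s: 10.2
tcp_pos: [0.3619, -0.199, 0.0759]
ee_rot: [[-0.205, -0.979, 0.004], [-0.979, 0.205, 0.001], [-0.002, -0.003, -1.0]]
wrist_force: [3.3, 8.6, -0.8]
gripper_width: 0.595
gripper_force: 4.0
```

Call:
servo_tool --pt "0 0 0 0.11 52" --pt "0 0 0 0.22 52" --pt "0 0 0 0.33 52" --pt "0 0 0 0.44 52" --pt "0 0 0 0.55 52"

```text
time_s: 10.62
tcp_pos: [0.3612, -0.199, 0.0758]
ee_rot: [[0.337, -0.941, 0.002], [-0.941, -0.337, 0.001], [-0.001, -0.002, -1.0]]
wrist_force: [1.1, 6.4, 0.4]
gripper_width: 0.595
gripper_force: 4.0
```

```bash
python3 -c "
from h import *
s=r.sense();print(np.round(s['joints'],1),s['moment'])"
```

```text
[ -6.1  13.9 -40.7  -0.2 -35.4  25.9] [ 2.0130941  -0.4843334  -0.25880905]
```

Call:
servo_tool --pt "0 0 0 0.11 52" --pt "0 0 0 0.22 52" --pt "0 0 0 0.33 52" --pt "0 0 0 0.44 52" --pt "0 0 0 0.55 52"

```text
time_s: 11.03
tcp_pos: [0.3612, -0.1991, 0.0758]
ee_rot: [[0.78, -0.626, 0.002], [-0.626, -0.78, 0.001], [0.001, -0.002, -1.0]]
wrist_force: [1.6, 6.2, -0.7]
gripper_width: 0.598
gripper_force: 4.2
```

Call:
servo_tool --pt "0 0 0 0.11 52" --pt "0 0 0 0.22 52" --pt "0 0 0 0.33 52" --pt "0 0 0 0.44 52" --pt "0 0 0 0.55 52"

```text
time_s: 11.45
tcp_pos: [0.3614, -0.1992, 0.0758]
ee_rot: [[0.992, -0.126, 0.002], [-0.126, -0.992, 0.001], [0.002, -0.001, -1.0]]
wrist_force: [1.9, 5.8, 0.1]
gripper_width: 0.597
gripper_force: 4.4
```

Call:
servo_tool --pt "0 0 0 0.11 52" --pt "0 0 0 0.22 52" --pt "0 0 0 0.33 52" --pt "0 0 0 0.44 52" --pt "0 0 0 0.55 52"

```text
time_s: 11.87
tcp_pos: [0.3614, -0.1991, 0.0759]
ee_rot: [[0.912, 0.411, 0.003], [0.411, -0.912, 0.001], [0.003, 0.0, -1.0]]
wrist_force: [1.3, 6.6, 0.3]
gripper_width: 0.604
gripper_force: 4.4
```

Call:
servo_tool --pt "0 0 0 0.08 52" --pt "0 0 0 0.16 52" --pt "0 0 0 0.24 52" --pt "0 0 0 0.32 52" --pt "0 0 0 0.4 52"

```text
time_s: 12.28
tcp_pos: [0.3614, -0.1991, 0.0759]
ee_rot: [[0.681, 0.732, 0.002], [0.732, -0.681, 0.001], [0.003, 0.001, -1.0]]
wrist_force: [1.9, 6.9, 0.8]
gripper_width: 0.599
gripper_force: 4.1
```

Call:
servo_tool --pt "0 0 0 -0.08 52" --pt "0 0 0 -0.15 52" --pt "0 0 1 -0.15 52" --pt "0 0 2 -0.15 52" --pt "0 0 3 -0.15 52"

```text
time_s: 12.7
tcp_pos: [0.3599, -0.1999, 0.1666]
ee_rot: [[0.784, 0.62, -0.002], [0.62, -0.784, 0.0], [-0.001, -0.001, -1.0]]
wrist_force: [1.6, -0.5, 0.1]
gripper_width: 0.597
gripper_force: 0.0
```

Run:
```python
from h import *
import pickle
c={n:pickle.load(open(n+'1.pkl','rb')) for n in('scene','top')}
P={'top':[(238,158),(360,215),(137,343),(288,418),(207,148),(392,232),(105,328),(325,428)],'scene':[(260.5,168.8),(273.4,179),(229.3,179.9),(245.2,192.8)]}
P['top']=[(200+x/5,120+y/5) for x,y in P['top']]
for n in c:
    W=onz(c[n],P[n],.097)[:,:2]
    for i in range(0,len(W),2):
        a,b=W[i],W[i+1];d=b-a;print(n,'mid',((a+b)/2).round(4),'len',np.linalg.norm(d).round(4),np.degrees(np.arctan2(d[1],d[0])).round(1))
# Closer look at battens: larger scale contrast crop + new view of jig
t=cap('top','top2');b=cap('scene','scene2')
s=cv2.imread('pics/scene1.png')[150:206,212:302]; a=cv2.imread('pics/top1.png')[130:210,212:302]
b=cv2.imread('pics/scene2.png')[215:311,250:378]
def e(im): return cv2.convertScaleAbs(im,alpha=1.6,beta=-130)
cv2.imwrite('pics/z3.png',np.hstack([cv2.resize(e(a),(450,400),interpolation=cv2.INTER_CUBIC),np.vstack([cv2.resize(e(s),(350,218),interpolation=cv2.INTER_CUBIC),cv2.resize(b,(350,182))])]))
```

```text
scene mid [0.5914 0.003 ] len 0.0643 -117.2
scene mid [0.4992 0.0417] len 0.0769 -114.3
top mid [0.5939 0.0044] len 0.0638 -114.5
top mid [0.5017 0.0435] len 0.0794 -115.5
top mid [0.5923 0.0042] len 0.0962 -113.8
top mid [0.5029 0.0424] len 0.1138 -113.5
```

View pics/z3.png

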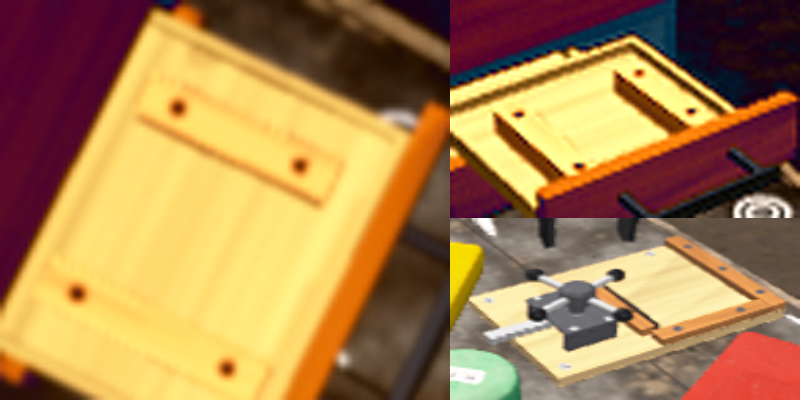

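Wound back, the jaw now leaves wide room. The drawer has the 100 mm batten at (.592,.004) and the 115 mm batten at (.502,.043); the middle slot is empty. I'll fetch the far one.

Call:
servo_tool --pt "0.5 0.4 0.8 0.05 31" --pt "1.2 1.05 1.6 0.1 31" --pt "2.1 1.8 2.2 0.15 31" --pt "3 2.6 2.2 0.2 31" --pt "3.87 3.4 2.2 0.23 31"

```text
time_s: 13.22
tcp_pos: [0.478, -0.0967, 0.2327]
ee_rot: [[0.621, 0.784, 0.003], [0.784, -0.621, 0.0], [0.002, 0.002, -1.0]]
wrist_force: [1.4, -0.5, -0.4]
gripper_width: 0.377
gripper_force: 0.0
```

Call:
servo_tool --pt "0.9 0.8 0 0.05 31" --pt "1.8 1.6 0 0.1 31" --pt "2.7 2.4 0 0.15 31" --pt "3.5 3.1 0 0.2 31" --pt "3.87 3.4 0 0.23 31"

```text
time_s: 13.63
tcp_pos: [0.5949, 0.0067, 0.2299]
ee_rot: [[0.424, 0.906, -0.001], [0.906, -0.424, -0.0], [-0.001, -0.001, -1.0]]
wrist_force: [0.1, 0.1, 0.1]
gripper_width: 0.359
gripper_force: 0.0
```

Call:
servo_tool --pt "0 0 -0.5 0 31" --pt "0 0 -1 0 31" --pt "0 0 -1.5 0 31" --pt "0 0 -2 0 31" --pt "0 0 -2 0 31"

```text
time_s: 14.05
tcp_pos: [0.5901, 0.0039, 0.1672]
ee_rot: [[0.428, 0.904, -0.009], [0.904, -0.428, -0.001], [-0.005, -0.007, -1.0]]
wrist_force: [-0.8, -0.9, -0.6]
gripper_width: 0.358
gripper_force: 0.0
```

Call:
servo_tool --pt "0 0 0 0 31" --pt "0 0 0 0 31" --pt "0 0 0 0 31" --pt "0 0 0 0 31" --pt "0 0 0 0 31"

```text
time_s: 14.47
tcp_pos: [0.5929, 0.0041, 0.1729]
ee_rot: [[0.427, 0.904, 0.002], [0.904, -0.427, 0.0], [0.001, 0.001, -1.0]]
wrist_force: [0.0, -0.4, 0.1]
gripper_width: 0.356
gripper_force: 0.0
```

Call:
servo_tool --pt "0 0 -0.6 0 31" --pt "0 0 -1.2 0 31" --pt "0 0 -1.8 0 31" --pt "0 0 -2.1 0 31" --pt "0 0 -2.26 0 31"

```text
time_s: 14.88
tcp_pos: [0.5919, 0.0039, 0.1031]
ee_rot: [[0.427, 0.904, -0.002], [0.904, -0.427, -0.0], [-0.001, -0.002, -1.0]]
wrist_force: [-0.3, -1.2, -0.1]
gripper_width: 0.356
gripper_force: 0.0
```

Call:
servo_tool --pt "0 0 0 0 31" --pt "0 0 0 0 31" --pt "0 0 0 0 12" --pt "0 0 0 0 12" --pt "0 0 0 0 12"

```text
time_s: 15.3
tcp_pos: [0.5932, 0.0043, 0.1053]
ee_rot: [[0.427, 0.904, 0.002], [0.904, -0.427, 0.0], [0.001, 0.002, -1.0]]
wrist_force: [0.7, 0.0, 1.5]
gripper_width: 0.247
gripper_force: 30.0
```

Call:
servo_tool --pt "0 0 0 0 12" --pt "0 0 0 0 12" --pt "0 0 0 0 12" --pt "0 0 0.2 0 12" --pt "0 0 0.5 0 12"

```text
time_s: 15.72
tcp_pos: [0.5913, 0.0039, 0.1183]
ee_rot: [[0.428, 0.904, -0.004], [0.904, -0.428, -0.0], [-0.002, -0.003, -1.0]]
wrist_force: [-0.1, 0.8, -0.7]
gripper_width: 0.248
gripper_force: 30.0
```

Call:
servo_tool --pt "0 0 0.8 0 12" --pt "0 0 1.6 0 12" --pt "0 0 2.4 0 12" --pt "0 0 3 0 12" --pt "-0.2 -0.45 3.3 0 12"

```text
time_s: 16.13
tcp_pos: [0.5883, -0.0082, 0.2215]
ee_rot: [[0.425, 0.905, 0.006], [0.905, -0.425, 0.001], [0.003, 0.005, -1.0]]
wrist_force: [0.4, -0.3, -0.3]
gripper_width: 0.246
gripper_force: 30.0
```

Call:
servo_tool --pt "-0.35 -0.8 0 -0.02 12" --pt "-0.7 -1.6 0 -0.04 12" --pt "-1.05 -2.4 0 -0.06 12" --pt "-1.4 -3.2 0 -0.08 12" --pt "-1.75 -4 0 -0.098 12"

```text
time_s: 16.55
tcp_pos: [0.5323, -0.1308, 0.218]
ee_rot: [[0.515, 0.857, -0.002], [0.857, -0.515, 0.0], [-0.001, -0.001, -1.0]]
wrist_force: [-0.1, -0.2, -1.0]
gripper_width: 0.25
gripper_force: 30.0
```

Call:
servo_tool --pt "-0.35 -0.8 0 0 12" --pt "-0.7 -1.6 0 0 12" --pt "-1.05 -2.4 0 0 12" --pt "-1.4 -3.2 0 0 12" --pt "-1.73 -3.88 0 0 12"

```text
time_s: 16.97
tcp_pos: [0.4803, -0.2473, 0.218]
ee_rot: [[0.515, 0.857, -0.001], [0.857, -0.515, 0.001], [-0.0, -0.002, -1.0]]
wrist_force: [0.4, -0.1, -0.6]
gripper_width: 0.25
gripper_force: 30.0
```

Call:
servo_tool --pt "0 0 -0.8 0 12" --pt "0 0 -1.6 0 12" --pt "0 0 -2.4 0 12" --pt "0 0 -2.8 0 12" --pt "0 0 -2.8 0 12"

```text
time_s: 17.38
tcp_pos: [0.4789, -0.2455, 0.1309]
ee_rot: [[0.515, 0.857, -0.008], [0.857, -0.515, 0.002], [-0.002, -0.008, -1.0]]
wrist_force: [-0.2, 0.7, -0.9]
gripper_width: 0.248
gripper_force: 30.0
```

Call:
servo_tool --pt "0 0 0 0 12" --pt "0 0 0 0 12" --pt "0 0 0 0 12" --pt "0 0 0 0 12" --pt "0 0 0 0 12"

```text
time_s: 17.8
tcp_pos: [0.4825, -0.2458, 0.1352]
ee_rot: [[0.514, 0.858, 0.002], [0.858, -0.514, -0.0], [0.001, 0.002, -1.0]]
wrist_force: [0.4, 0.3, 0.1]
gripper_width: 0.25
gripper_force: 30.0
```

Run:
```python
from h import *
import pickle
for n in('scene','top'):
    c=cap(n,n+'3'); pickle.dump(c,open(n+'3.pkl','wb'))
print(np.round(r.sense()['joints'],1))
a=cv2.imread('pics/top3.png');b=cv2.imread('pics/scene3.png')
f=lambda im,x,y,w,h:cv2.resize(im[y:y+h,x:x+w],(400,300),interpolation=cv2.INTER_CUBIC)
cv2.imwrite('pics/z4.png',np.hstack([f(a,270,160,160,120),f(b,250,205,128,96)]))
```

```text
[ -9.8  19.8 -19.7   0.  -50.5 158.9]
```

View pics/z4.png

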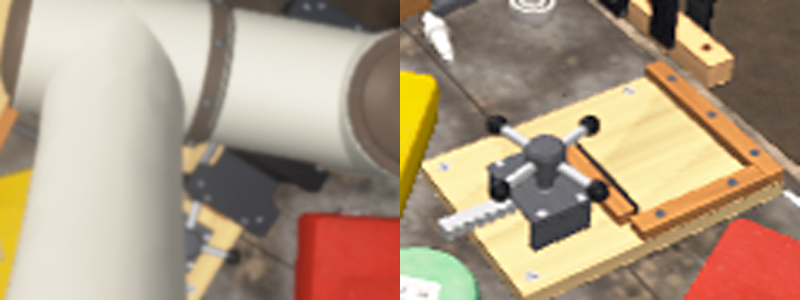

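Run:
```python
from h import *
import pickle
c=pickle.load(open('scene3.pkl','rb'));t=pickle.load(open('top1.pkl','rb'))
R=np.array([[.8598,.5107],[-.5107,.8598]]);C=np.array([.4766,-.3153])
def W(x,y,z): return np.r_[C+R@[x,y],z]
# overlay predicted jig lines on a crop of both
pts=lambda z:[W(.017,.133,z),W(.017,-.017,z),W(-.112,-.017,z),W(-.112,0,z),W(0,0,z),W(0,.133,z)]
out=[]
for c_,im,x,y in((c,'scene3',300,205),(t,'top1',325,165)):
    a=cv2.imread('pics/%s.png'%im)[y:y+80,x:x+80]; a=cv2.resize(a,(400,400),interpolation=cv2.INTER_CUBIC)
    p=((proj(c_,pts(.027))-[x,y]+.5)*5).astype(int); cv2.polylines(a,[p.reshape(-1,1,2)],True,(0,255,0),1); out.append(a)
cv2.imwrite('pics/z5.png',np.hstack(out))
```

```text
(no output)
```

View pics/z5.png

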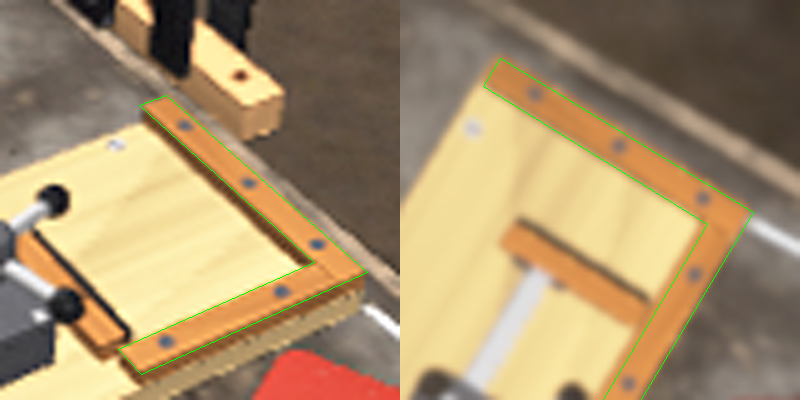

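Call:
servo_tool --pt "0 0 -0.7 0 12" --pt "0 0 -1.4 0 12" --pt "0 0 -2.1 0 12" --pt "0 0 -2.6 0 12" --pt "0 0 -2.8 0 12"

```text
time_s: 18.32
tcp_pos: [0.4808, -0.2454, 0.0482]
ee_rot: [[0.514, 0.858, -0.004], [0.858, -0.514, 0.001], [-0.001, -0.004, -1.0]]
wrist_force: [0.2, -0.8, -0.8]
gripper_width: 0.246
gripper_force: 30.0
```

Call:
servo_tool --pt "0 0 -0.04 0 12" --pt "0 0 -0.08 0 12" --pt "0 0 -0.12 0 12" --pt "0 0 -0.14 0 12" --pt "0 0 -0.14 0 12"

```text
time_s: 18.73
tcp_pos: [0.4826, -0.2459, 0.0468]
ee_rot: [[0.514, 0.858, 0.002], [0.858, -0.514, -0.0], [0.001, 0.002, -1.0]]
wrist_force: [0.0, 1.0, -0.9]
gripper_width: 0.25
gripper_force: 30.0
```

Call:
servo_tool --pt "-0.04 -0.07 0 0 12" --pt "-0.08 -0.14 0 0 12" --pt "-0.12 -0.2 0 0 12" --pt "-0.14 -0.23 0 0 12" --pt "-0.15 -0.26 0 0 12"

```text
time_s: 19.15
tcp_pos: [0.4774, -0.2538, 0.0461]
ee_rot: [[0.514, 0.858, 0.0], [0.858, -0.514, 0.0], [0.0, 0.0, -1.0]]
wrist_force: [0.1, 0.4, -1.1]
gripper_width: 0.25
gripper_force: 30.0
```

Call:
servo_tool --pt "-0.017 -0.029 0 0 12" --pt "-0.034 -0.058 0 0 12" --pt "-0.05 -0.086 0 0 12" --pt "-0.05 -0.086 0 0 12" --pt "-0.05 -0.086 0 0 12"

```text
time_s: 19.57
tcp_pos: [0.4761, -0.2562, 0.046]
ee_rot: [[0.514, 0.858, -0.0], [0.858, -0.514, 0.0], [0.0, -0.0, -1.0]]
wrist_force: [0.0, -0.0, -0.4]
gripper_width: 0.25
gripper_force: 30.0
```

Call:
servo_tool --pt "-0.017 -0.029 -0.02 0 12" --pt "-0.034 -0.058 -0.02 0 12" --pt "-0.05 -0.086 -0.02 0 12" --pt "-0.05 -0.086 -0.02 0 12" --pt "-0.05 -0.086 -0.02 0 12"

```text
time_s: 19.98
tcp_pos: [0.4756, -0.2576, 0.0456]
ee_rot: [[0.514, 0.858, 0.002], [0.858, -0.514, 0.001], [0.002, 0.001, -1.0]]
wrist_force: [2.4, 6.8, 0.5]
gripper_width: 0.251
gripper_force: 30.0
```

Call:
servo_tool --pt "-0.017 -0.029 0 0 12" --pt "-0.017 -0.029 0 0 12" --pt "0 0 0 0 31" --pt "0 0 0 0 31" --pt "0 0 0.06 0 31"

```text
time_s: 20.4
tcp_pos: [0.4743, -0.2588, 0.047]
ee_rot: [[0.514, 0.858, -0.001], [0.858, -0.514, -0.0], [-0.001, -0.001, -1.0]]
wrist_force: [-0.4, 0.2, 0.2]
gripper_width: 0.342
gripper_force: 0.0
```

Call:
servo_tool --pt "0.08 -0.045 0 0 31" --pt "0.15 -0.09 0 0 31" --pt "0.23 -0.137 0 0 31" --pt "0.3 -0.18 0 0 31" --pt "0.37 -0.22 0 0 31"

```text
time_s: 20.82
tcp_pos: [0.4858, -0.2657, 0.0472]
ee_rot: [[0.514, 0.858, -0.0], [0.858, -0.514, 0.0], [-0.0, -0.0, -1.0]]
wrist_force: [0.1, -0.2, -0.7]
gripper_width: 0.357
gripper_force: 0.3
```

Call:
servo_tool --pt "0.08 -0.045 0 0 31" --pt "0.15 -0.09 0 0 31" --pt "0.22 -0.13 0 0 31" --pt "0.27 -0.16 0 0 31" --pt "0.27 -0.16 0 0 31"

```text
time_s: 21.23
tcp_pos: [0.4943, -0.2704, 0.0472]
ee_rot: [[0.514, 0.858, 0.0], [0.858, -0.514, -0.0], [0.0, 0.0, -1.0]]
wrist_force: [-0.3, 0.2, -1.2]
gripper_width: 0.354
gripper_force: 0.0
```

Call:
servo_tool --pt "0.03 -0.018 0 0 31" --pt "0.06 -0.035 0 0 31" --pt "0.06 -0.035 0 0 31" --pt "0.06 -0.035 0 0 31" --pt "0.06 -0.035 0 0 31"

```text
time_s: 21.65
tcp_pos: [0.4957, -0.2712, 0.0473]
ee_rot: [[0.514, 0.858, 0.0], [0.858, -0.514, -0.0], [0.0, 0.0, -1.0]]
wrist_force: [0.3, -0.0, -0.5]
gripper_width: 0.358
gripper_force: 0.0
```

Call:
servo_tool --pt "0.03 -0.018 0 0 31" --pt "0.04 -0.024 0 0 31" --pt "0.04 -0.024 0 0 31" --pt "0.01 -0.006 0 0 31" --pt "0 0 0 0 31"

```text
time_s: 22.07
tcp_pos: [0.496, -0.2714, 0.0473]
ee_rot: [[0.514, 0.858, 0.001], [0.858, -0.514, -0.0], [0.0, 0.001, -1.0]]
wrist_force: [-0.3, 0.3, -0.2]
gripper_width: 0.357
gripper_force: 0.0
```

Call:
servo_tool --pt "0 0 1 0 31" --pt "0 0 2 0.02 31" --pt "0 0 3.2 0.05 31" --pt "0 0 4.4 0.08 31" --pt "0 0 5.5 0.098 31"

```text
time_s: 22.48
tcp_pos: [0.4961, -0.2715, 0.2148]
ee_rot: [[0.426, 0.905, 0.002], [0.905, -0.426, -0.001], [0.0, 0.003, -1.0]]
wrist_force: [0.0, -0.4, -0.0]
gripper_width: 0.358
gripper_force: 0.0
```

Call:
servo_tool --pt "0.02 1.05 0 0 31" --pt "0.04 2.1 0 0 31" --pt "0.06 3.15 0 0 31" --pt "0.08 4.2 0 0 31" --pt "0.1 5.24 0 0 31"

```text
time_s: 22.9
tcp_pos: [0.4989, -0.1127, 0.2127]
ee_rot: [[0.428, 0.904, 0.002], [0.904, -0.428, -0.0], [0.001, 0.002, -1.0]]
wrist_force: [1.1, 0.1, 0.9]
gripper_width: 0.359
gripper_force: 0.0
```

Call:
servo_tool --pt "0.02 1.05 0 0 31" --pt "0.04 2.1 0 0 31" --pt "0.06 3.15 0 0 31" --pt "0.08 4.2 0 0 31" --pt "0.1 5.24 0 0 31"

```text
time_s: 23.32
tcp_pos: [0.5019, 0.0448, 0.2127]
ee_rot: [[0.427, 0.904, 0.002], [0.904, -0.427, 0.0], [0.001, 0.002, -1.0]]
wrist_force: [0.1, 0.3, 0.2]
gripper_width: 0.359
gripper_force: 0.0
```

Call:
servo_tool --pt "0 0 0 0 31" --pt "0 0 -0.5 0 31" --pt "0 0 -1 0 31" --pt "0 0 -1 0 31" --pt "0 0 -1 0 31"

```text
time_s: 23.73
tcp_pos: [0.5016, 0.0429, 0.182]
ee_rot: [[0.427, 0.904, -0.001], [0.904, -0.427, -0.001], [-0.001, -0.0, -1.0]]
wrist_force: [0.0, 0.0, -0.3]
gripper_width: 0.356
gripper_force: 0.0
```

Run:
```python
from h import *
import pickle
s=r.sense(); print(s['tcp_pos'],np.round(s['joints'],1))
for n in('scene','top'):
    c=cap(n,n+'4'); pickle.dump(c,open(n+'4.pkl','wb'))
a=cv2.imread('pics/top4.png');b=cv2.imread('pics/scene4.png')
f=lambda im,x,y,w,h:cv2.resize(im[y:y+h,x:x+w],(400,300),interpolation=cv2.INTER_CUBIC)
cv2.imwrite('pics/z6.png',np.vstack([np.hstack([f(a,290,165,120,90),f(b,250,215,128,96)]),np.hstack([f(b,190,140,120,90),f(a,180,110,120,90)])]))
```

```text
[0.50157513 0.04285429 0.18201295] [ 23.4  13.3 -21.2   0.  -55.6 131.3]
```

View pics/z6.png

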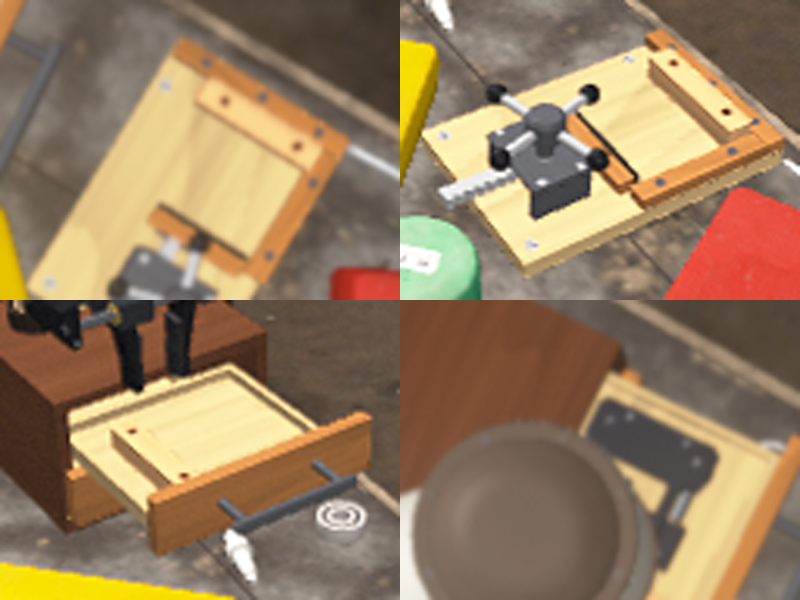

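The first batten lies against the fence and the end stop (top crop, (205,80) to (325,165)). The second is still where it was in the drawer, so I'll pick it.

Call:
servo_tool --pt "0 0 -0.7 0 31" --pt "0 0 -1.4 0 31" --pt "0 0 -2 0 31" --pt "0 0 -2.4 0 31" --pt "0 0 -2.6 0 31"

```text
time_s: 24.25
tcp_pos: [0.5015, 0.0429, 0.1036]
ee_rot: [[0.428, 0.904, -0.001], [0.904, -0.428, -0.0], [-0.001, -0.001, -1.0]]
wrist_force: [-1.0, -0.2, -0.1]
gripper_width: 0.356
gripper_force: 0.0
```

Call:
servo_tool --pt "0 0 0 0 31" --pt "0 0 0 0 31" --pt "0 0 0 0 12" --pt "0 0 0 0 12" --pt "0 0 0 0 12"

```text
time_s: 24.67
tcp_pos: [0.5023, 0.0434, 0.1053]
ee_rot: [[0.427, 0.904, 0.002], [0.904, -0.427, 0.001], [0.001, 0.002, -1.0]]
wrist_force: [-0.7, 0.2, 2.9]
gripper_width: 0.25
gripper_force: 30.0
```

Call:
servo_tool --pt "0 0 0 0 12" --pt "0 0 0 0 12" --pt "0 0 0 0 12" --pt "0 0 0.2 0 12" --pt "0 0 0.5 0 12"

```text
time_s: 25.08
tcp_pos: [0.5007, 0.043, 0.1188]
ee_rot: [[0.428, 0.904, -0.003], [0.904, -0.428, -0.001], [-0.002, -0.002, -1.0]]
wrist_force: [-0.2, -1.0, -0.9]
gripper_width: 0.247
gripper_force: 30.0
```

Call:
servo_tool --pt "0 0 0.8 0 12" --pt "0 0 1.6 0 12" --pt "0 0 2.4 0 12" --pt "0 0 3 0 12" --pt "0 0 3.3 0 12"

```text
time_s: 25.5
tcp_pos: [0.5026, 0.0434, 0.2214]
ee_rot: [[0.427, 0.904, 0.005], [0.904, -0.427, 0.001], [0.003, 0.004, -1.0]]
wrist_force: [0.5, -0.0, -0.8]
gripper_width: 0.251
gripper_force: 30.0
```

Call:
servo_tool --pt "-0.13 -0.9 0 -0.02 12" --pt "-0.26 -1.8 0 -0.04 12" --pt "-0.39 -2.7 0 -0.06 12" --pt "-0.52 -3.6 0 -0.08 12" --pt "-0.65 -4.5 0 -0.098 12"

```text
time_s: 25.92
tcp_pos: [0.4812, -0.0929, 0.2178]
ee_rot: [[0.514, 0.858, -0.001], [0.858, -0.514, 0.0], [-0.0, -0.001, -1.0]]
wrist_force: [0.8, -0.7, -0.3]
gripper_width: 0.251
gripper_force: 30.0
```

Call:
servo_tool --pt "-0.13 -0.9 0 0 12" --pt "-0.26 -1.8 0 0 12" --pt "-0.39 -2.7 0 0 12" --pt "-0.52 -3.6 0 0 12" --pt "-0.64 -4.48 0 0 12"

```text
time_s: 26.33
tcp_pos: [0.462, -0.2274, 0.2178]
ee_rot: [[0.514, 0.858, -0.001], [0.858, -0.514, 0.001], [-0.0, -0.001, -1.0]]
wrist_force: [0.5, 0.3, -0.8]
gripper_width: 0.246
gripper_force: 30.0
```

Call:
servo_tool --pt "0 0 -0.8 0 12" --pt "0 0 -1.6 0 12" --pt "0 0 -2.4 0 12" --pt "0 0 -2.8 0 12" --pt "0 0 -2.8 0 12"

```text
time_s: 26.75
tcp_pos: [0.4601, -0.2257, 0.1307]
ee_rot: [[0.515, 0.857, -0.008], [0.857, -0.515, 0.002], [-0.002, -0.008, -1.0]]
wrist_force: [-0.8, 0.1, -0.7]
gripper_width: 0.247
gripper_force: 30.0
```

Call:
servo_tool --pt "0 0 0 0 12" --pt "0 0 0 0 12" --pt "0 0 0 0 12" --pt "0 0 0 0 12" --pt "0 0 0 0 12"

```text
time_s: 27.17
tcp_pos: [0.4634, -0.2262, 0.1351]
ee_rot: [[0.514, 0.858, 0.002], [0.858, -0.514, -0.0], [0.001, 0.002, -1.0]]
wrist_force: [-0.2, 0.5, -0.2]
gripper_width: 0.245
gripper_force: 30.0
```

Call:
servo_tool --pt "0 0 -0.7 0 12" --pt "0 0 -1.4 0 12" --pt "0 0 -2.1 0 12" --pt "0 0 -2.6 0 12" --pt "0 0 -2.8 0 12"

```text
time_s: 27.58
tcp_pos: [0.4618, -0.2259, 0.0486]
ee_rot: [[0.514, 0.858, -0.003], [0.858, -0.514, 0.001], [-0.001, -0.003, -1.0]]
wrist_force: [-0.0, -0.8, -0.0]
gripper_width: 0.254
gripper_force: 30.0
```

Call:
servo_tool --pt "0 0 -0.04 0 12" --pt "0 0 -0.08 0 12" --pt "0 0 -0.12 0 12" --pt "0 0 -0.14 0 12" --pt "0 0 -0.14 0 12"

```text
time_s: 28.0
tcp_pos: [0.4634, -0.2263, 0.0468]
ee_rot: [[0.514, 0.858, 0.002], [0.858, -0.514, -0.0], [0.001, 0.001, -1.0]]
wrist_force: [-0.1, 0.7, -0.0]
gripper_width: 0.25
gripper_force: 30.0
```

Call:
servo_tool --pt "-0.04 -0.07 0 0 12" --pt "-0.08 -0.14 0 0 12" --pt "-0.12 -0.2 0 0 12" --pt "-0.14 -0.23 0 0 12" --pt "-0.15 -0.26 0 0 12"

```text
time_s: 28.42
tcp_pos: [0.4582, -0.2342, 0.0461]
ee_rot: [[0.514, 0.858, 0.0], [0.858, -0.514, 0.0], [0.0, 0.0, -1.0]]
wrist_force: [1.5, 0.4, -0.7]
gripper_width: 0.246
gripper_force: 30.0
```

Call:
servo_tool --pt "-0.017 -0.029 -0.02 0 12" --pt "-0.034 -0.058 -0.02 0 12" --pt "-0.034 -0.058 -0.02 0 12" --pt "-0.034 -0.058 -0.02 0 12" --pt "-0.034 -0.058 -0.02 0 12"

```text
time_s: 28.83
tcp_pos: [0.4574, -0.2358, 0.0454]
ee_rot: [[0.514, 0.858, -0.0], [0.858, -0.514, -0.0], [-0.0, -0.0, -1.0]]
wrist_force: [-0.7, -0.2, -0.8]
gripper_width: 0.248
gripper_force: 30.0
```

Call:
servo_tool --pt "-0.017 -0.029 0 0 12" --pt "-0.034 -0.058 0 0 12" --pt "-0.034 -0.058 0 0 12" --pt "-0.034 -0.058 0 0 12" --pt "-0.034 -0.058 0 0 12"

```text
time_s: 29.25
tcp_pos: [0.4569, -0.2369, 0.0456]
ee_rot: [[0.514, 0.858, 0.001], [0.858, -0.514, 0.001], [0.001, 0.001, -1.0]]
wrist_force: [2.3, 5.2, 0.8]
gripper_width: 0.249
gripper_force: 30.0
```

Call:
servo_tool --pt "-0.017 -0.029 0 0 12" --pt "-0.017 -0.029 0 0 12" --pt "-0.017 -0.029 0 0 12" --pt "-0.017 -0.029 0 0 12" --pt "-0.017 -0.029 0 0 12"

```text
time_s: 29.67
tcp_pos: [0.457, -0.237, 0.0456]
ee_rot: [[0.514, 0.858, 0.002], [0.858, -0.514, 0.001], [0.002, 0.001, -1.0]]
wrist_force: [1.6, 9.4, 0.9]
gripper_width: 0.245
gripper_force: 30.0
```

Call:
servo_tool --pt "0.017 0.029 0 0 12" --pt "0.017 0.029 0 0 31" --pt "0.017 0.029 0 0 31" --pt "0.017 0.029 0 0 31" --pt "0.017 0.029 0.1 0 31"

```text
time_s: 30.08
tcp_pos: [0.4557, -0.2377, 0.0481]
ee_rot: [[0.514, 0.858, -0.002], [0.858, -0.514, 0.0], [-0.001, -0.001, -1.0]]
wrist_force: [0.4, 0.1, 0.5]
gripper_width: 0.346
gripper_force: 0.0
```

Call:
servo_tool --pt "0 0 1 0 52" --pt "0 0 2 0 52" --pt "0 0 3 0 52" --pt "0 0 4 0 52" --pt "0 0 4 0 52"

```text
time_s: 30.5
tcp_pos: [0.4598, -0.239, 0.1751]
ee_rot: [[0.513, 0.858, 0.012], [0.858, -0.513, -0.004], [0.003, 0.013, -1.0]]
wrist_force: [0.6, -0.4, -0.4]
gripper_width: 0.577
gripper_force: 0.0
```

Run:
```python
from h import *
import pickle
s=r.sense(); print(s['tcp_pos'],np.round(s['joints'],1))
for n in('scene','top'):
    c=cap(n,n+'5'); pickle.dump(c,open(n+'5.pkl','wb'))
c=pickle.load(open('scene4.pkl','rb'))
W=onz(c,[(281,244.8),(310.8,245.1),(313,266.2),(282,265.6)],.074)[:,:2];m=W.mean(0);d=W-m
print(m,np.linalg.norm(d,axis=1),np.degrees(np.arctan2(d[:,1],d[:,0])))
b=cv2.imread('pics/scene5.png')
f=lambda im,x,y,w,h:cv2.resize(im[y:y+h,x:x+w],(640,480),interpolation=cv2.INTER_CUBIC)
cv2.imwrite('pics/z7.png',f(b,250,205,128,96))
```

```text
[ 0.45982029 -0.23901496  0.17509589] [ -9.4  14.7 -20.4   0.2 -54.1 158.5]
[ 0.36115186 -0.20020473] [0.04717703 0.04696923 0.0468879  0.04621369] [  73.98026678  -16.76932856 -106.9394583   163.58438495]
```

View pics/z7.png

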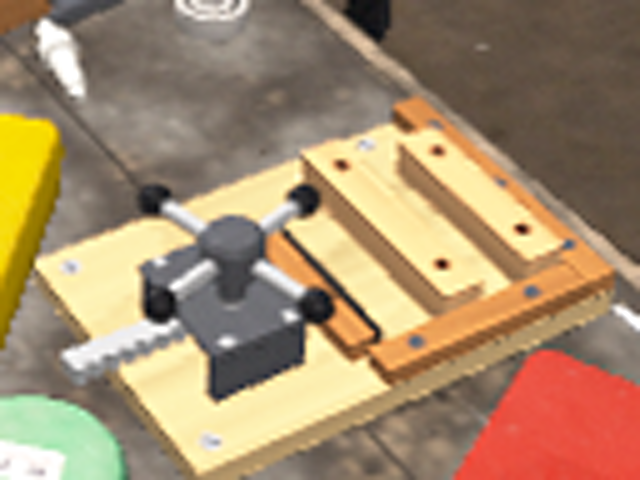

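Both battens lie flush at the stop, with the jaw clear to their left. Next I go to the hub.

Call:
servo_tool --pt "-0.65 0.25 0 -0.1 52" --pt "-1.3 0.5 0 -0.2 52" --pt "-1.95 0.75 0 -0.3 52" --pt "-2.6 1 0 -0.4 52" --pt "-3.25 1.26 0 -0.5 52"

```text
time_s: 31.02
tcp_pos: [0.3568, -0.1994, 0.167]
ee_rot: [[0.865, 0.502, -0.004], [0.502, -0.865, 0.001], [-0.003, -0.002, -1.0]]
wrist_force: [0.2, 0.7, 1.6]
gripper_width: 0.598
gripper_force: 0.0
```

Call:
servo_tool --pt "0 0 0 -0.034 52" --pt "0 0 0 -0.034 52" --pt "0 0 0 -0.034 52" --pt "0 0 0 -0.034 52" --pt "0 0 0 -0.034 52"

```text
time_s: 31.43
tcp_pos: [0.3592, -0.1998, 0.168]
ee_rot: [[0.879, 0.477, -0.001], [0.477, -0.879, 0.0], [-0.001, -0.001, -1.0]]
wrist_force: [0.4, 0.4, -0.9]
gripper_width: 0.599
gripper_force: 0.0
```

Call:
servo_tool --pt "0.06 0 -0.6 0 52" --pt "0.06 0 -1.2 0 52" --pt "0.06 0 -1.8 0 52" --pt "0.06 0 -1.9 0 52" --pt "0.06 0 -1.9 0 52"

```text
time_s: 31.85
tcp_pos: [0.3601, -0.1997, 0.1104]
ee_rot: [[0.879, 0.477, -0.004], [0.477, -0.879, 0.0], [-0.003, -0.002, -1.0]]
wrist_force: [-1.1, 0.1, -0.4]
gripper_width: 0.599
gripper_force: 0.0
```

Call:
servo_tool --pt "0 0 -0.25 0 52" --pt "0 0 -0.5 0 52" --pt "0 0 -0.75 0 52" --pt "0 0 -1.0 0 52" --pt "0 0 -1.17 0 52"

```text
time_s: 32.27
tcp_pos: [0.3604, -0.1996, 0.0755]
ee_rot: [[0.879, 0.477, -0.001], [0.477, -0.879, 0.0], [-0.001, -0.0, -1.0]]
wrist_force: [0.2, 0.1, 0.3]
gripper_width: 0.596
gripper_force: 0.0
```

Call:
servo_tool --pt "0 0 0 -0.06 52" --pt "0 0 0 -0.12 52" --pt "0 0 0 -0.2 52" --pt "0 0 0 -0.28 52" --pt "0 0 0 -0.36 52"

```text
time_s: 32.68
tcp_pos: [0.3609, -0.1997, 0.0761]
ee_rot: [[0.991, 0.134, 0.0], [0.134, -0.991, -0.0], [0.0, 0.0, -1.0]]
wrist_force: [0.8, 0.3, 0.2]
gripper_width: 0.598
gripper_force: 3.9
```

Call:
servo_tool --pt "0 0 0 -0.11 52" --pt "0 0 0 -0.22 52" --pt "0 0 0 -0.33 52" --pt "0 0 0 -0.44 52" --pt "0 0 0 -0.55 52"

```text
time_s: 33.1
tcp_pos: [0.3604, -0.1994, 0.076]
ee_rot: [[0.914, -0.405, -0.001], [-0.405, -0.914, 0.0], [-0.001, 0.0, -1.0]]
wrist_force: [-1.0, 3.2, 1.9]
gripper_width: 0.595
gripper_force: 4.2
```

Call:
servo_tool --pt "0 0 0 -0.11 52" --pt "0 0 0 -0.22 52" --pt "0 0 0 -0.33 52" --pt "0 0 0 -0.44 52" --pt "0 0 0 -0.55 52"

```text
time_s: 33.52
tcp_pos: [0.3601, -0.199, 0.0759]
ee_rot: [[0.567, -0.824, -0.001], [-0.824, -0.567, 0.001], [-0.002, 0.001, -1.0]]
wrist_force: [-1.7, 5.7, 1.9]
gripper_width: 0.6
gripper_force: 4.3
```

Call:
servo_tool --pt "0 0 0 -0.11 52" --pt "0 0 0 -0.22 52" --pt "0 0 0 -0.33 52" --pt "0 0 0 -0.44 52" --pt "0 0 0 -0.55 52"

```text
time_s: 33.93
tcp_pos: [0.3602, -0.1986, 0.0759]
ee_rot: [[0.053, -0.999, -0.001], [-0.999, -0.053, 0.001], [-0.002, 0.001, -1.0]]
wrist_force: [0.1, 8.4, 2.6]
gripper_width: 0.598
gripper_force: 4.2
```

Call:
servo_tool --pt "0 0 0 -0.11 52" --pt "0 0 0 -0.22 52" --pt "0 0 0 -0.33 52" --pt "0 0 0 -0.44 52" --pt "0 0 0 -0.55 52"

```text
time_s: 34.35
tcp_pos: [0.3609, -0.1986, 0.076]
ee_rot: [[-0.477, -0.879, 0.0], [-0.879, 0.477, 0.001], [-0.001, 0.0, -1.0]]
wrist_force: [1.9, 8.2, 0.3]
gripper_width: 0.596
gripper_force: 4.0
```

Call:
servo_tool --pt "0 0 0 -0.11 52" --pt "0 0 0 -0.22 52" --pt "0 0 0 -0.33 52" --pt "0 0 0 -0.44 52" --pt "0 0 0 -0.55 52"

```text
time_s: 34.77
tcp_pos: [0.3612, -0.1988, 0.076]
ee_rot: [[-0.866, -0.501, 0.001], [-0.501, 0.866, 0.001], [-0.001, 0.0, -1.0]]
wrist_force: [1.0, 7.4, -0.7]
gripper_width: 0.599
gripper_force: 4.2
```

Call:
servo_tool --pt "0 0 0 -0.1 52" --pt "0 0 0 -0.2 52" --pt "0 0 0 -0.3 52" --pt "0 0 0 -0.4 52" --pt "0 0 0 -0.5 52"

```text
time_s: 35.18
tcp_pos: [0.3613, -0.1989, 0.076]
ee_rot: [[-1.0, -0.025, 0.001], [-0.025, 1.0, 0.001], [-0.001, 0.001, -1.0]]
wrist_force: [1.2, 5.9, -0.9]
gripper_width: 0.597
gripper_force: 4.3
```

Run:
```python
from h import *
s=r.sense(); print(s['tcp_pos'],np.round(s['joints'],1),s['moment'],s['time_s'])
c=cap('scene','scene6')
b=cv2.imread('pics/scene6.png')
f=lambda im,x,y,w,h:cv2.resize(im[y:y+h,x:x+w],(640,480),interpolation=cv2.INTER_CUBIC)
cv2.imwrite('pics/z8.png',f(b,250,205,128,96))
```

```text
[ 0.36125031 -0.1989193   0.07602639] [ -6.1  13.9 -40.6  -0.1 -35.4 -82.4] [ 1.77109795 -0.51658177  0.26468781] 35.1833
```

View pics/z8.png

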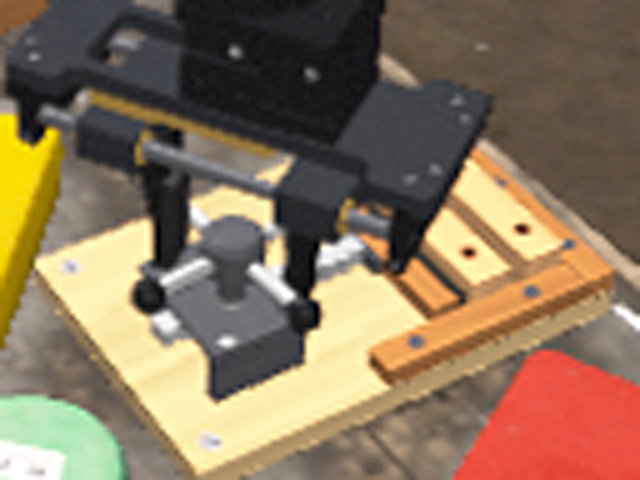

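Call:
servo_tool --pt "0 0 0 -0.1 52" --pt "0 0 0 -0.2 52" --pt "0 0 0 -0.3 52" --pt "0 0 0 -0.4 52" --pt "0 0 0 -0.45 52"

```text
time_s: 35.65
tcp_pos: [0.3611, -0.199, 0.076]
ee_rot: [[-0.911, 0.412, 0.001], [0.412, 0.911, 0.001], [-0.0, 0.001, -1.0]]
wrist_force: [-0.1, 5.2, 0.7]
gripper_width: 0.596
gripper_force: 4.0
```

```bash
python3 -c "
from h import *
s=r.sense();print(s['moment'],s['effort'][5])"
```

```text
[ 1.571057   -0.46078538  0.18527592] -0.0877783983014524
```

Call:
servo_tool --pt "0 0 0 -0.05 52" --pt "0 0 0 -0.1 52" --pt "0 0 0 -0.15 52" --pt "0 0 0 -0.15 52" --pt "0 0 0 -0.15 52"

```text
time_s: 36.07
tcp_pos: [0.361, -0.1991, 0.076]
ee_rot: [[-0.842, 0.54, 0.001], [0.54, 0.842, 0.001], [-0.0, 0.001, -1.0]]
wrist_force: [0.6, 5.3, 0.1]
gripper_width: 0.597
gripper_force: 2.6
```

```bash
python3 -c "
from h import *
s=r.sense();print(s['moment'],s['effort'][5])"
```

```text
[ 1.45120406 -0.43821522  0.15912078] -0.15976756811141968
```

Call:
servo_tool --pt "0 0 0 -0.04 52" --pt "0 0 0 -0.08 52" --pt "0 0 0 -0.1 52" --pt "0 0 0 -0.1 52" --pt "0 0 0 -0.1 52"

```text
time_s: 36.48
tcp_pos: [0.361, -0.1991, 0.0761]
ee_rot: [[-0.783, 0.622, 0.001], [0.622, 0.783, 0.001], [-0.0, 0.001, -1.0]]
wrist_force: [1.4, 5.8, -0.4]
gripper_width: 0.595
gripper_force: 3.3
```

```bash
python3 -c "
from h import *
s=r.sense();print(s['moment'],s['effort'][5])"
```

```text
[ 1.7488552  -0.54119476  0.17381873] -0.18486494198441505
```

Call:
servo_tool --pt "0 0 0 -0.02 52" --pt "0 0 0 -0.04 52" --pt "0 0 0 -0.06 52" --pt "0 0 0 -0.08 52" --pt "0 0 0 -0.08 52"

```text
time_s: 36.9
tcp_pos: [0.361, -0.199, 0.0761]
ee_rot: [[-0.731, 0.682, 0.001], [0.682, 0.731, 0.001], [0.0, 0.001, -1.0]]
wrist_force: [1.1, 7.2, -0.0]
gripper_width: 0.597
gripper_force: 4.0
```

```bash
python3 -c "
from h import *
s=r.sense();print(s['moment'],s['effort'][5])"
```

```text
[ 1.8184806  -0.54442461  0.18952456] -0.3211854211986065
```

Call:
servo_tool --pt "0 0 0 -0.02 52" --pt "0 0 0 -0.04 52" --pt "0 0 0 -0.06 52" --pt "0 0 0 -0.06 52" --pt "0 0 0 -0.06 52"

```text
time_s: 37.32
tcp_pos: [0.361, -0.199, 0.0761]
ee_rot: [[-0.689, 0.725, 0.0], [0.725, 0.689, 0.001], [0.0, 0.001, -1.0]]
wrist_force: [0.4, 6.1, -1.0]
gripper_width: 0.597
gripper_force: 4.3
```

Run:
```python
from h import *
s=r.sense(); print(s['moment'],s['effort'][5],s['ee_rot'][:,1])
c=cap('scene','scene7')
b=cv2.imread('pics/scene7.png')
cv2.imwrite('pics/z9.png',cv2.resize(b[235:285,320:380],(720,600),interpolation=cv2.INTER_CUBIC))
```

```text
[ 1.90983911 -0.47308382  0.25000166] -0.24613117799162865 [0.7245581  0.68921313 0.00090116]
```

View pics/z9.png

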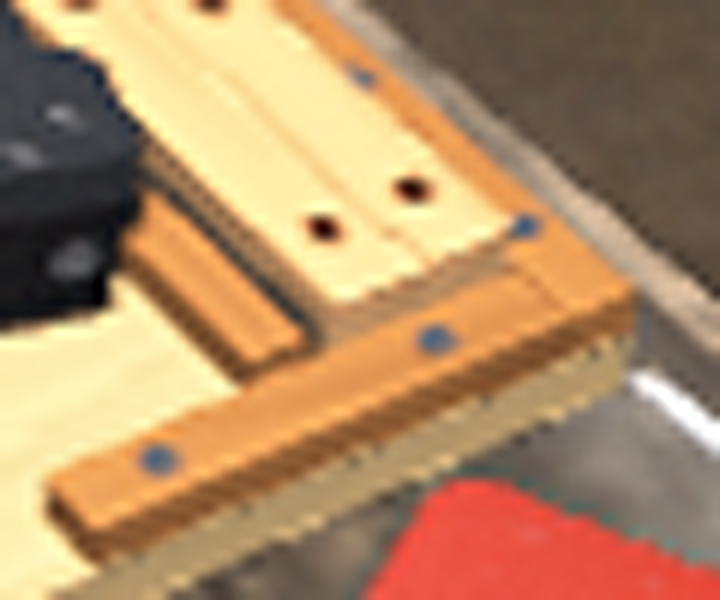

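Call:
servo_tool --pt "0 0 0 -0.01 52" --pt "0 0 0 -0.02 52" --pt "0 0 0 -0.03 52" --pt "0 0 0 -0.04 52" --pt "0 0 0 -0.05 52"

```text
time_s: 37.78
tcp_pos: [0.361, -0.199, 0.076]
ee_rot: [[-0.652, 0.758, 0.001], [0.758, 0.652, 0.001], [0.0, 0.001, -1.0]]
wrist_force: [2.2, 6.5, -0.9]
gripper_width: 0.596
gripper_force: 5.3
```

```bash
python3 -c "
from h import *
s=r.sense();print(s['moment'],s['effort'][5])"
```

```text
[ 2.07336135 -0.54719281  0.33513316] -0.22414847742766142
```

Call:
servo_tool --pt "0 0 0 0 52" --pt "0 0 0 0 52" --pt "0 0 0 0 52" --pt "0 0 0 0 52" --pt "0 0 0 0 52"

```text
time_s: 38.2
tcp_pos: [0.361, -0.199, 0.076]
ee_rot: [[-0.652, 0.758, 0.0], [0.758, 0.652, 0.001], [0.0, 0.001, -1.0]]
wrist_force: [1.4, 7.1, -0.2]
gripper_width: 0.596
gripper_force: 5.0
```

```bash
python3 -c "
from h import *
s=r.sense();print(s['moment'],s['effort'][5],s['ee_rot'][:,1])"
```

```text
[ 2.05957934 -0.50404441  0.25238504] -0.27673445641994476 [0.75802267 0.65222756 0.00091445]
```

Call:
servo_tool --pt "0 0 0 -0.01 52" --pt "0 0 0 -0.02 52" --pt "0 0 0 -0.03 52" --pt "0 0 0 -0.04 52" --pt "0 0 0 -0.05 52"

```text
time_s: 38.62
tcp_pos: [0.3609, -0.199, 0.076]
ee_rot: [[-0.613, 0.79, 0.0], [0.79, 0.613, 0.001], [0.0, 0.001, -1.0]]
wrist_force: [0.9, 6.4, -0.5]
gripper_width: 0.602
gripper_force: 5.7
```

Call:
servo_tool --pt "0 0 0 -0.01 52" --pt "0 0 0 -0.02 52" --pt "0 0 0 -0.03 52" --pt "0 0 0 -0.04 52" --pt "0 0 0 -0.04 52"

```text
time_s: 39.03
tcp_pos: [0.361, -0.1989, 0.076]
ee_rot: [[-0.581, 0.814, 0.0], [0.814, 0.581, 0.001], [0.0, 0.001, -1.0]]
wrist_force: [1.2, 6.6, -0.2]
gripper_width: 0.597
gripper_force: 5.6
```

```bash
python3 -c "
from h import *
s=r.sense();print(s['moment'],s['effort'][5],s['ee_rot'][:,1])"
```

```text
[ 2.05491298 -0.50598231  0.35165549] -0.36930693313479424 [0.81360172 0.58142195 0.00086599]
```

Call:
servo_tool --pt "0 0 0 -0.01 52" --pt "0 0 0 -0.02 52" --pt "0 0 0 -0.03 52" --pt "0 0 0 -0.03 52" --pt "0 0 0 -0.03 52"

```text
time_s: 39.45
tcp_pos: [0.3609, -0.1989, 0.076]
ee_rot: [[-0.558, 0.83, 0.0], [0.83, 0.558, 0.001], [0.001, 0.001, -1.0]]
wrist_force: [0.9, 7.7, -1.2]
gripper_width: 0.598
gripper_force: 10.3
```

Call:
servo_tool --pt "0 0 0 0.05 52" --pt "0 0 0 0.12 52" --pt "0 0 0 0.2 52" --pt "0 0 0.3 0.2 52" --pt "0 0 0.8 0.2 52"

```text
time_s: 39.87
tcp_pos: [0.3594, -0.1997, 0.0993]
ee_rot: [[-0.71, 0.704, -0.004], [0.704, 0.71, 0.0], [0.003, -0.003, -1.0]]
wrist_force: [0.6, 0.3, 0.4]
gripper_width: 0.594
gripper_force: 0.0
```

Call:
servo_tool --pt "0 0 0.8 0 22" --pt "0 0 1.6 0 22" --pt "0 0 2.4 0 22" --pt "0 0 3.2 0 22" --pt "0 0 4 0 22"

```text
time_s: 40.28
tcp_pos: [0.3603, -0.1999, 0.2214]
ee_rot: [[-0.71, 0.704, -0.0], [0.704, 0.71, -0.0], [-0.0, -0.0, -1.0]]
wrist_force: [0.5, -0.2, 0.3]
gripper_width: 0.311
gripper_force: 0.0
```

Run:
```python
from h import *
s=r.sense(); print(s['tcp_pos'],s['ee_rot'][:,1],np.round(s['joints'],1))
c=cap('scene','scene8')
b=cv2.imread('pics/scene8.png')
cv2.imwrite('pics/z10.png',cv2.resize(b[215:295,260:380],(780,520),interpolation=cv2.INTER_CUBIC))
```

```text
[ 0.3602726  -0.19985364  0.22142504] [ 7.04219527e-01  7.09982234e-01 -2.91118999e-04] [  -6.2    1.7  -28.9    0.   -59.5 -128.6]
```

View pics/z10.png

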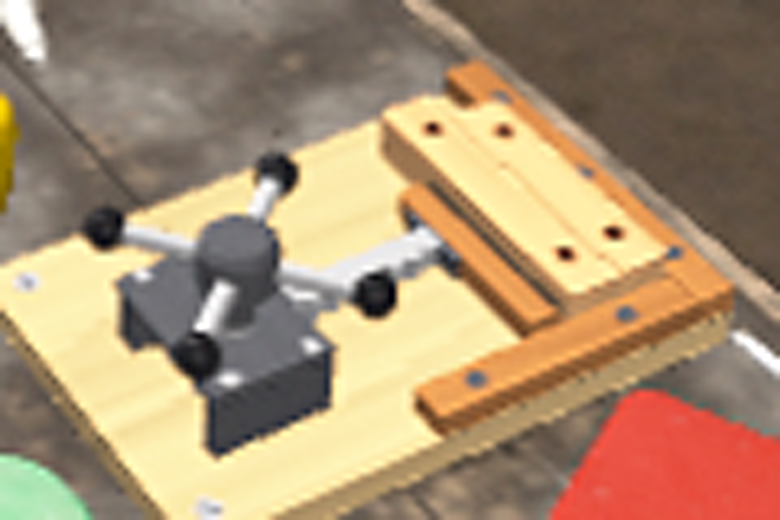

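The row is gripped: both battens are side by side against fence and stop with the pad on them, and the finger load jumped at the end as the pad bottomed. Now the drawer.

Call:
servo_tool --pt "0.8 0.55 0 0.08 0" --pt "1.6 1.1 0 0.16 0" --pt "2.4 1.65 0 0.24 0" --pt "3.2 2.2 0 0.3 0" --pt "3.91 2.77 0 0.342 0"

```text
time_s: 40.75
tcp_pos: [0.4792, -0.116, 0.22]
ee_rot: [[-0.906, 0.423, 0.0], [0.423, 0.906, -0.0], [-0.0, -0.0, -1.0]]
wrist_force: [0.2, 0.0, -0.2]
gripper_width: 0.02
gripper_force: 0.0
```

Call:
servo_tool --pt "0 0 -0.5 0 0" --pt "0 0 -1.3 0 0" --pt "0 0 -2.1 0 0" --pt "0 0 -2.9 0 0" --pt "0 0 -3.2 0 0"

```text
time_s: 41.17
tcp_pos: [0.4757, -0.1167, 0.1209]
ee_rot: [[-0.905, 0.426, -0.006], [0.426, 0.905, 0.0], [0.006, -0.003, -1.0]]
wrist_force: [-0.6, -0.1, 0.2]
gripper_width: 0.004
gripper_force: 0.0
```

Call:
servo_tool --pt "0 0 -0.3 0 0" --pt "0 0 -0.6 0 0" --pt "0 0 -0.93 0 0" --pt "0 0 -0.93 0 0" --pt "0 0 -0.93 0 0"

```text
time_s: 41.58
tcp_pos: [0.4784, -0.1167, 0.0968]
ee_rot: [[-0.905, 0.425, 0.001], [0.425, 0.905, -0.0], [-0.001, 0.0, -1.0]]
wrist_force: [-0.4, -0.5, -0.1]
gripper_width: 0.005
gripper_force: 0.0
```

Call:
servo_tool --pt "0.1 0.2 0 0 0" --pt "0.2 0.42 0 0 0" --pt "0.4 0.85 0 0 0" --pt "0.6 1.28 0 0 0" --pt "0.8 1.7 0 0 0"

```text
time_s: 42.0
tcp_pos: [0.5029, -0.0645, 0.0972]
ee_rot: [[-0.905, 0.425, 0.001], [0.425, 0.905, -0.0], [-0.001, 0.0, -1.0]]
wrist_force: [0.1, -1.3, 2.1]
gripper_width: 0.004
gripper_force: 0.8
```

Call:
servo_tool --pt "0.2 0.42 0 0 0" --pt "0.4 0.85 0 0 0" --pt "0.6 1.28 0 0 0" --pt "0.8 1.7 0 0 0" --pt "0.92 1.95 0 0 0"

```text
time_s: 42.42
tcp_pos: [0.5306, -0.0052, 0.0964]
ee_rot: [[-0.906, 0.424, 0.001], [0.424, 0.906, 0.0], [-0.0, 0.0, -1.0]]
wrist_force: [-0.6, -2.7, 0.3]
gripper_width: 0.009
gripper_force: 0.3
```

Call:
servo_tool --pt "0.08 0.18 0 0 0" --pt "0.16 0.36 0 0 0" --pt "0.24 0.54 0 0 0" --pt "0.32 0.7 0 0 0" --pt "0.37 0.8 0 0 0"

```text
time_s: 42.83
tcp_pos: [0.5406, 0.0172, 0.0963]
ee_rot: [[-0.905, 0.425, -0.001], [0.425, 0.905, -0.0], [0.001, -0.0, -1.0]]
wrist_force: [-1.0, -0.8, -0.2]
gripper_width: 0.007
gripper_force: 0.6
```

Call:
servo_tool --pt "0.014 0.03 0 0 0" --pt "0.028 0.06 0 0 0" --pt "0.042 0.09 0 0 0" --pt "0.042 0.09 0 0 0" --pt "0.042 0.09 0 0 0"

```text
time_s: 43.25
tcp_pos: [0.5419, 0.0196, 0.0964]
ee_rot: [[-0.905, 0.425, -0.0], [0.425, 0.905, 0.0], [0.0, 0.0, -1.0]]
wrist_force: [-0.9, -0.6, -0.2]
gripper_width: 0.004
gripper_force: 0.2
```

Call:
servo_tool --pt "0.014 0.03 0 0 0" --pt "0.028 0.06 0 0 0" --pt "0.042 0.09 0 0 0" --pt "0.042 0.09 0 0 0" --pt "0.042 0.09 0 0 0"

```text
time_s: 43.67
tcp_pos: [0.5433, 0.0224, 0.0965]
ee_rot: [[-0.905, 0.425, 0.0], [0.425, 0.905, 0.0], [-0.0, 0.0, -1.0]]
wrist_force: [-0.5, -0.1, -1.0]
gripper_width: 0.01
gripper_force: 0.3
```

Call:
servo_tool --pt "0.014 0.03 0 0 0" --pt "0.028 0.06 0 0 0" --pt "0.028 0.06 0 0 0" --pt "0.028 0.06 0 0 0" --pt "0.028 0.06 0 0 0"

```text
time_s: 44.08
tcp_pos: [0.5442, 0.0243, 0.0965]
ee_rot: [[-0.905, 0.425, 0.0], [0.425, 0.905, 0.0], [-0.0, 0.0, -1.0]]
wrist_force: [0.4, 0.1, -1.0]
gripper_width: 0.007
gripper_force: 0.2
```

Call:
servo_tool --pt "0.014 0.03 0 0 0" --pt "0.028 0.06 0 0 0" --pt "0.042 0.09 0 0 0" --pt "0.042 0.09 0 0 0" --pt "0.042 0.09 0 0 0"

```text
time_s: 44.5
tcp_pos: [0.5444, 0.025, 0.0965]
ee_rot: [[-0.905, 0.426, -0.003], [0.426, 0.905, -0.003], [0.001, -0.004, -1.0]]
wrist_force: [-0.2, -7.8, 0.8]
gripper_width: 0.008
gripper_force: 3.6
```

Run:
```python
from h import *
c=cap('scene','scene9')
b=cv2.imread('pics/scene9.png')
cv2.imwrite('pics/z11.png',cv2.resize(b[125:215,170:290],(640,480),interpolation=cv2.INTER_CUBIC))
```

```text
(no output)
```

View pics/z11.png

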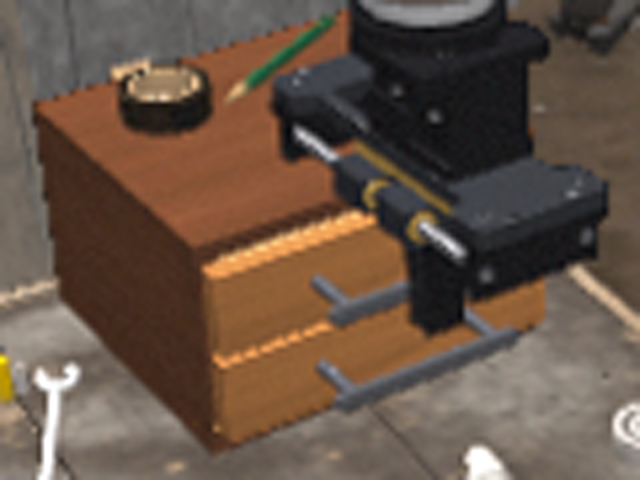

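The drawer front is flush with the lower one and 8 N builds against it, so it is shut. I'll back off, lift and compare the jig numerically with the earlier picture.

Call:
servo_tool --pt "-0.2 -0.43 0 0 0" --pt "-0.5 -1.05 0 0 0" --pt "-0.7 -1.5 0 0 0" --pt "-0.7 -1.5 0 0 0" --pt "-0.7 -1.5 0.5 0 0"

```text
time_s: 44.97
tcp_pos: [0.5221, -0.0193, 0.1094]
ee_rot: [[-0.904, 0.427, -0.005], [0.427, 0.904, -0.0], [0.005, -0.003, -1.0]]
wrist_force: [-0.0, 0.3, 0.3]
gripper_width: 0.005
gripper_force: 0.0
```

Call:
servo_tool --pt "0 0 1 0 0" --pt "0 0 2 0 0" --pt "0 0 3 0 0" --pt "0 0 4 0 0" --pt "-0.5 0.5 4.5 0 0"

```text
time_s: 45.38
tcp_pos: [0.5127, -0.0038, 0.2506]
ee_rot: [[-0.904, 0.427, 0.008], [0.427, 0.904, 0.001], [-0.007, 0.004, -1.0]]
wrist_force: [0.5, 0.7, -0.0]
gripper_width: 0.004
gripper_force: 0.0
```

Call:
servo_tool --pt "-0.6 1.2 0 0 0" --pt "-1.2 2.4 0 0 0" --pt "-1.8 3.6 0 0 0" --pt "-2.4 4.8 0 0 0" --pt "-2.4 4.8 0 0 0"

```text
time_s: 45.8
tcp_pos: [0.4354, 0.1455, 0.2471]
ee_rot: [[-0.908, 0.419, 0.002], [0.419, 0.908, 0.003], [-0.0, 0.003, -1.0]]
wrist_force: [-0.8, -0.3, -0.3]
gripper_width: 0.006
gripper_force: 0.0
```

Run:
```python
from h import *
import pickle
s=r.sense();print(s['tcp_pos'],s['wrist_force'],s['time_s'])
cap('scene','scene10');cap('top','top10')
g=lambda n:cv2.cvtColor(cv2.imread('pics/%s.png'%n),cv2.COLOR_BGR2GRAY).astype(float)
a,b=g('scene8'),g('scene10')
print('jig diff max/mean',abs(a-b)[215:295,260:380].max(),abs(a-b)[215:295,260:380].mean())
c,d=g('scene0'),g('scene10')
print('bystanders: plug/bearing, tape/spanner',[abs(c-d)[y:y+h,x:x+w].mean().round(2) for x,y,w,h in((254,205,20,22),(284,198,18,14),(145,178,26,24),(174,190,14,28))])
print('chest front vs start',abs(c-d)[150:205,205:272].mean(),abs(c-d)[150:205,205:272].max())
# batten ends gap: dark knots measured on z=.037 in corner frame (scene8)
R=np.array([[.8598,.5107],[-.5107,.8598]]);C=np.array([.4766,-.3153])
cc=r.capture('scene'); im=cc['pixels'].copy()
k=[(433,128),(566,253),(504,131),(614,233),(560,297),(665,248)]
W=onz(cc,[(260+x/6.5,215+y/6.5) for x,y in k],.037)[:,:2]
print(((W-C)@R).round(4).tolist())
```

```text
[0.43535636 0.1455041  0.24709218] [-0.83228079 -0.30636057 -0.30697776] 45.8
jig diff max/mean 19.0 1.6194791666666666
bystanders: plug/bearing, tape/spanner [np.float64(0.99), np.float64(1.07), np.float64(1.43), np.float64(1.02)]
chest front vs start 1.5240162822252374 88.0
[[-0.0311, 0.0963], [-0.0317, 0.0177], [-0.009, 0.0816], [-0.0101, 0.0174], [-0.0478, 0.0013], [0.0004, 0.0023]]
```

Run:
```python
from h import *
import pickle
c=pickle.load(open('scene5.pkl','rb'))
W=onz(c,[(260+x/6.5,215+y/6.5) for x,y in((105,227),(277,172),(376,294),(195,352))],.074)[:,:2];d=W-W.mean(0)
print('spokes',np.degrees(np.arctan2(d[:,1],d[:,0])).round(1)%90)
g=lambda n:cv2.cvtColor(cv2.imread('pics/%s.png'%n),cv2.COLOR_BGR2GRAY).astype(float)
D=abs(g('scene0')-g('scene10'))[150:205,205:272]; ys,xs=np.where(D>25); print(len(ys),list(zip(xs+205,ys+150,D[ys,xs]))[:20])
D=abs(g('top0')-g('top10')); ys,xs=np.where(D[110:205,205:262]>25); print(len(ys),list(zip(xs+205,ys+110))[:20])
# jaw sharp edges: pad face (dark) vs batten; corner-frame x of jaw body's top back/front edge from crop
R=np.array([[.8598,.5107],[-.5107,.8598]]);C=np.array([.4766,-.3153])
W=onz(c,[(260+x/6.5,215+y/6.5) for x,y in((405,190),(528,325),(424,183),(558,312))],.028)[:,:2]
print(((W-C)@R).round(4).tolist())
```

```text
spokes [9.7 8.9 8.9 8.4]
20 [(np.int64(244), np.int64(161), np.float64(33.0)), (np.int64(245), np.int64(161), np.float64(53.0)), (np.int64(241), np.int64(162), np.float64(34.0)), (np.int64(242), np.int64(162), np.float64(35.0)), (np.int64(243), np.int64(162), np.float64(49.0)), (np.int64(244), np.int64(162), np.float64(53.0)), (np.int64(245), np.int64(162), np.float64(33.0)), (np.int64(241), np.int64(163), np.float64(51.0)), (np.int64(242), np.int64(163), np.float64(33.0)), (np.int64(218), np.int64(170), np.float64(36.0)), (np.int64(219), np.int64(170), np.float64(80.0)), (np.int64(220), np.int64(170), np.float64(39.0)), (np.int64(218), np.int64(171), np.float64(60.0)), (np.int64(219), np.int64(171), np.float64(88.0)), (np.int64(213), np.int64(172), np.float64(30.0)), (np.int64(214), np.int64(172), np.float64(49.0)), (np.int64(215), np.int64(172), np.float64(35.0)), (np.int64(211), np.int64(173), np.float64(44.0)), (np.int64(212), np.int64(173), np.float64(35.0)), (np.int64(213), np.int64(173), np.float64(49.0))]
0 []
[[-0.0545, 0.0811], [-0.0595, 0.0028], [-0.0461, 0.0808], [-0.0464, 0.0026]]
```

```bash
python3 -c "
from station import r
print(r.finish_job())"
```

```text
the job is handed in; nothing more can be done
None
```

I handed the job in at about 46 s of the 210 s allowed. Both battens (100 and 115 mm; the 85 mm one was absent) are gripped flush in the jig with the pad pressed in about 4 mm, the drawer is shut and the bystanders are unmoved. All of this is by my own measurements; no verdict came back.

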